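# Hang the painted door back on the bottle cabinet

## Task

The blue cabinet door has dried and lies on its back on the table. Take it by its wooden pull and lean it on the slanted stand, bottom edge on the ledge and pull side out, and let go; then take it by its top edge and hang it on the little bottle cabinet, lowering both hinge knuckles fully home onto the two pins, and let go. Leave the beaker and bottles around as they stand; the door may be left open.

Things in the scene. Friction and masses are not known exactly. Their poses are not given: they have to be found in the camera images.
- door: blue wooden cabinet door, loose, 160 mm wide (x), 170 mm high (y), 18 mm thick (z), about 0.3 kg. Origin at the middle of the back face; at the start it lies on its back, z up. Axes: x from the hinge edge to the free edge, y from the bottom edge to the top edge, z out of the front face (the side with the pull).
- door_center (a point): centre of the door panel (middle of width, height and thickness); axes as the door's
- door_pull (a point): centre of the pull on the door's front face: a light wooden block 16 mm wide (x), 60 mm long (y), standing out 32 mm from the face (z), so that this point is 16 mm above the face; 15 mm from the door's middle towards the free edge; axes as the door's
- knuckle_low (a point): centre of the lower mouth of the lower hinge knuckle: a steel tube along y, 18 mm outside, 10.5 mm bore, 20 mm long, open at both ends. The knuckles' common axis lies 12 mm beyond the hinge edge (92 mm from the door's middle in -x), in the middle of its thickness; this mouth is 60 mm below the door's middle. Axes as the door's
- knuckle_top (a point): centre of the lower mouth of the upper knuckle (same tube), on the same axis, 40 mm above the door's middle; axes as the door's
- cabinet: small open-fronted wooden cabinet with bottles in it, fixed: 160 mm wide (y), 120 deep (x), 195 high; origin at the centre of its underside; its open front faces its own -x, the hinge pins stand at the front at its +y side. A hung door, shut, has its x along the cabinet's -y; it opens by turning clockwise seen from above, to 180 degrees; a quarter open its x is the cabinet's -x
- pin_low (a point): foot of the lower hinge pin on its bracket, 37 mm above the table: an upright brass pin 8 mm thick and 18 mm high, straight for 10 mm, then tapered to a 3 mm tip; 12 mm before the cabinet's front face and 12 mm out beyond its +y side. The knuckle's lower mouth rests here when home. Axes as the cabinet's
- pin_top (a point): foot of the upper pin (same pin), straight above the lower one, 137 mm above the table. Its bracket (18 mm disc, 6 mm thick, on an arm from the cabinet) bars the way down for the lower knuckle: bring the door in from the side with each knuckle just above its own pin, then down. Hung, the door's bottom edge is 12 mm and its top edge 182 mm above the table
- stand: light wooden drying stand, fixed, 200 mm wide (y); origin on the table under its middle. Two rails (20 mm wide, 45 mm either side of the middle) slope up at 45 degrees towards its +x for 115 mm from a ledge that stands up 24 mm square to the slope. With the door's back on the rails and bottom edge on the ledge, its upper 55 mm stand free, front and back
- stand_seat (a point): the inner corner of the stand at the middle of its width, where the ledge meets the rails (35 mm above the table); the bottom back edge of the door comes to lie along it. Axes as the stand's
- beaker: clear plastic beaker, 64 mm across, 80 mm high, loose; origin under its middle; to be left alone
- bottle_tall: tall glass bottle with brass cap, 76 mm across, 270 mm high, loose; origin under its middle; to be left alone
- bottle_spray: small amber bottle with white cap, 40 mm across, 100 mm high, loose; origin under its middle; to be left alone
There are look-alikes about, which are no part of the job. There is more than one size of the door; the job needs the larger.

How it is judged:
By the outcome, as a careful person would: the job done as asked, in the order asked, and still so for the second after the job is handed in, with the robot touching nothing.
It also fails if it takes over 66 s, if anything falls off the work surface, if the arm or the gripper's body presses on something with over 40 N, if the wrist force passes 120 N, or if a joint passes its speed limit or range.

## Robot

A 6-joint arm with a two-finger parallel gripper is mounted at the origin on the work surface. World frame = base frame: x ahead of the robot, y to its left, z up, the work surface at z = 0. Lengths are in m, angles in rad, forces in N, time in s.
With the tool pointing down it reaches from about 0.25 to 0.8 m from the base axis. Payload 3.9 kg.
Tool frame: the origin (TCP) lies between the finger pads; the fingertips stand 8 mm ahead of it and the grasp point (between the pads) lies 11 mm behind it; z points along the fingers, x is the direction in which the jaws open and shut, and the axes are right-handed (so a half turn about z gives the same grasp; the last joint's range is limited). The gripper opens to 85 mm and grips with 20 to 120 N. Pads are 22 mm wide; open, the fingers measure 114 mm over their backs; the gripper's body (76 mm by 85 mm) begins 54 mm behind the grasp point. The pads swing forward as they close: fully open they stand 13 mm farther back than shut.
Start: joints at [-1.22, 0.26, -0.138, 1.173, 0, 1.571], TCP at [0.18, -0.493, 0.2] pointing down, gripper open.
Joint ranges: [-2.78, 2.78], [-0.83, 1.72], [-1.28, 1.37], [-1.9, 2.12], [-1.57, 1.48], [-3.14, 3.14]. Speed limits (rad/s): [2.57, 2.57, 3.14, 3.14, 3.14, 3.14].

## Interface

Orientations are given as a rotation vector (axis times angle).
In Python, from rig import arm gives the robot as it stands.
- The arm moves only by the tool arm_command, never from a script. Its argument "commands" is a list that holds one entry, the list of rows, each a list of 7 numbers: the finger opening in mm, from 0 to 85.4, then the shift along the tool's x, y, z in mm, then the turn, a rotation vector about the tool's x, y, z in degrees. A call has 1 to 5 rows; each row shifts and turns the pose as measured when the row begins, along the tool's axes as they then stand; what a row does not reach is not made up. A row lasts 1/8 s, in which the tool goes at most 62.5 mm and 10.7 degrees, less where a joint would pass 70% of its speed; a pose out of reach is approached as far as the arm can. A call with a gripper value outside its range is refused whole. The fingers move at their own pace and stop on an object; "force" is the grip in N (left out, the last holds). Time passes only in rows, so rows that do not move let the fingers close. It gives the time, the measured TCP pose, the force and the opening at its end, in the units of the state.
- arm.get_state(): the state, without advancing time (a new reading comes with each control period).
- arm.read_camera(name): name is "scene" or "side" or "wrist"; returns a dict with "img" (400x640x3 uint8, red, green, blue), "fovy" (degrees; the focal length in pixels is half the picture's height over the tangent of half this angle, whatever the lens; pixels are square), "cx", "cy" (the principal point, pixels), "k1" (the pictures are not rectified: a ray, as slopes to the right and down, at radius r is drawn at 1 + k1 r^2 times it, then the intrinsics apply), "rvec" (rotation vector, rad) and "tvec" (3), from world to camera coordinates, as OpenCV has them. Camera axes: x right, y down, z forward; pixel columns grow to the right and rows downward; lengths in m; the calibration is good to about 2 mm. A picture is of the moment at which its call begins. There is no depth.
- arm.job_done(): hands the job in, once; it reports no verdict.
Trained networks look in a picture, given as the dict that the camera call returned (one of the last four; its "shot" number tells which), for a name from the list of things; names that differ only in an ending like _2 or _b are one class to them, and where a whole thing is asked for, a point or a joint stands for the part that bears it (a point fixed in the world has none). Each returns a list of dicts, best first, with "score" (0 to 1); they miss things now and then, are a little off and sometimes report something else, mostly with a low value. They report only what shows in the picture. A call takes as long as a camera call. They do not tell look-alikes from the thing itself.
- arm.silhouettes(picture, label): "mask" (400x640 bool, what is visible of it) and "centre" ([column, row] in pixels, amid what is visible of it).
The state is a dict: "time": time; "qpos": joint angles; "qvel": joint speeds; "joint_torque": joint torques, N m; "ee_pos": TCP position; "orientation": TCP orientation; "contact_force": force on the tool from outside, world axes, zero at the start; "moment": the same for the moment, N m; "width": opening from 0.0 (shut) to 1.0 (fully open).
Only numpy, scipy, OpenCV 4.12 (cv2) and the standard library are available. Lean on these libraries where they do the work, as an engineer would, in place of code of your own. Each camera call takes 0.05 s, during which the arm holds its last target. There are 200 camera calls.

## Working session

There is one attempt and no reset: what is moved stays moved. The work goes in short steps, Python scripts to look and compute and a tool call to move; the robot and the scene stay as the last step left them, time stands still between calls to the robot, and variables do not carry over. Pictures are saved under pics/ and viewed, about 8 in all and at most 12, crops included, and the job is handed in when it is done.

Besides the shell and the picture viewer there is one more tool, called after ">>>" as a command line: name --argument value ..., lists and objects as JSON in quotes. arm_command: Moves the arm, as the interface text tells. Its arguments: {"type":"object","properties":{"commands":{"type":"array"},"force":{"type":"number"}},"required":["commands"]}

```bash
ls; mkdir -p pics; cat > h.py <<'E'
import numpy as np, cv2, json
from scipy.spatial.transform import Rotation as R
from scipy.optimize import least_squares
from rig import arm
def shot(name, fn=None):
    p=arm.read_camera(name)
    if fn: cv2.imwrite('pics/'+fn, p['img'][:,:,::-1])
    return p
def cam(p):
    f=200/np.tan(np.radians(p['fovy'])/2)
    return f,R.from_rotvec(np.array(p['rvec'])),np.array(p['tvec'])
def proj(p,X):
    f,r,t=cam(p); c=r.apply(np.atleast_2d(X))+t; s=c[:,:2]/c[:,2:]
    s=s*(1+p['k1']*(s**2).sum(1,keepdims=True))
    return s*f+[p['cx'],p['cy']]
def ray(p,uv):
    f,r,t=cam(p); d=(np.atleast_2d(uv)-[p['cx'],p['cy']])/f; s=d.copy()
    for _ in range(20): s=d/(1+p['k1']*(s**2).sum(1,keepdims=True))
    v=r.inv().apply(np.c_[s,np.ones(len(s))]); return r.inv().apply(-t),v
def onz(p,uv,z):
    o,v=ray(p,uv); return o+v*((z-o[2])/v[:,2])[:,None]
E
python3 - <<'E'
from h import *
import numpy as np
for n in ['scene','side','wrist']:
    p=shot(n,n+'0.png'); f,r,t=cam(p); print(n,p['fovy'],p['k1'],'pos',r.inv().apply(-t).round(3),'fwd',r.inv().apply([0,0,1]).round(2))
    for l in ['door','door_pull','cabinet','stand','beaker','bottle_tall','bottle_spray']:
        print(l,[(round(d['score'],2),np.round(d['centre']).tolist(),int(d['mask'].sum())) for d in arm.silhouettes(p,l)])
print(arm.get_state())
a=cv2.imread('pics/scene0.png');b=cv2.imread('pics/side0.png')
E
```

```text
pics
scene 50.19606126941251 0.01479319955105329 pos [1.085 0.373 0.937] fwd [-0.5  -0.35 -0.79]
door [(0.97, [293.0, 132.0], 1007), (0.76, [232.0, 168.0], 2735)]
door_pull [(0.68, [232.0, 166.0], 2608), (0.68, [293.0, 131.0], 978)]
cabinet [(0.67, [481.0, 296.0], 7479)]
stand [(0.96, [292.0, 210.0], 2393)]
beaker [(0.92, [309.0, 295.0], 862)]
bottle_tall [(0.62, [221.0, 227.0], 2334)]
bottle_spray [(0.74, [350.0, 310.0], 390), (0.23, [480.0, 299.0], 7479)]
side 44.0120899352701 0.0123075690874522 pos [0.127 0.966 1.12 ] fwd [ 0.29 -0.67 -0.69]
door [(0.85, [364.0, 166.0], 1682), (0.76, [421.0, 197.0], 831)]
door_pull [(0.82, [418.0, 198.0], 860), (0.68, [362.0, 166.0], 1654)]
cabinet [(0.86, [241.0, 310.0], 6824), (0.26, [334.0, 200.0], 1464)]
stand [(0.92, [330.0, 201.0], 1506)]
beaker [(0.65, [246.0, 222.0], 572)]
bottle_tall [(0.62, [282.0, 160.0], 1427)]
bottle_spray [(0.69, [234.0, 250.0], 327), (0.2, [243.0, 312.0], 6765)]
wrist 68.96241313899729 -0.054741058472902754 pos [ 0.253 -0.466  0.375] fwd [-0.28 -0.1  -0.95]
door [(0.94, [177.0, 18.0], 4933)]
door_pull [(0.78, [173.0, 20.0], 4843)]
cabinet []
stand []
beaker []
bottle_tall []
bottle_spray []
{'time': 1.2, 'qpos': array([-1.21999702e+00,  2.60001678e-01, -1.38095697e-01,  1.17270857e+00,
        3.87385490e-06,  1.57075763e+00]), 'qvel': array([2.00013613e-03, 3.90918384e-05, 1.74365427e-03, 2.18629533e-04,
       5.40239609e-04, 3.03357623e-04]), 'joint_torque': array([ 1.73552849e-03, -4.05621207e+01,  2.54236275e+01,  1.08096745e-03,
       -1.08845520e-04, -6.41518753e-06]), 'ee_pos': array([ 0.18041296, -0.49301575,  0.20010506]), 'orientation': array([-2.57503057e+00,  1.79965757e+00,  8.90163338e-06]), 'contact_force': array([ 1.44703342, -1.06899327, -0.52532229]), 'moment': array([-0.02088068, -0.00497921,  0.001072  ]), 'width': 0.9975455661971177}
```

View pics/scene0.png

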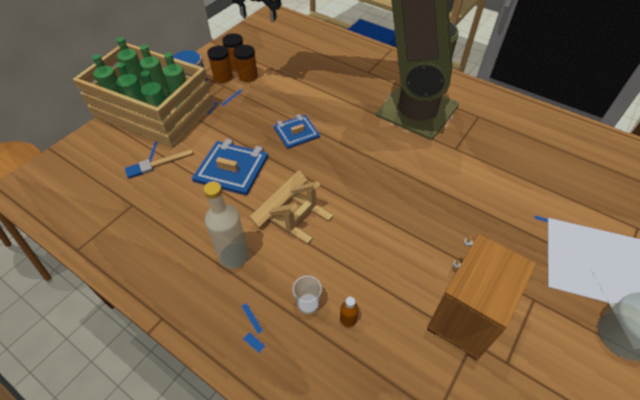

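View pics/side0.png

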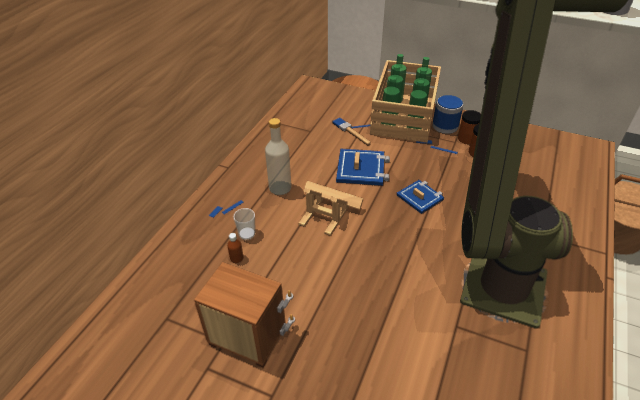

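```bash
cat > fit.py <<'E'
from h import *
def box(x0,x1,y0,y1,z0,z1): return np.array([[x,y,z] for x in (x0,x1) for y in (y0,y1) for z in (z0,z1)])
DOOR=[box(-.08,.08,-.085,.085,0,.018),box(.007,.023,-.03,.03,.018,.05)]+[box(-.101,-.083,y,y+.02,0,.018) for y in (-.06,.04)]
CAB=[box(-.06,.06,-.08,.08,0,.195)]
def render(p,parts,T):
    m=np.zeros((1600,2560),np.uint8)
    for b in parts:
        uv=proj(p,T(b)); h=cv2.convexHull(((uv+.5)*4*16).astype(np.int32)) 
        cv2.fillConvexPoly(m,h,1,shift=4)
    return cv2.resize(m.astype(np.float32),(640,400),interpolation=cv2.INTER_AREA)
def T3(q): return lambda b: R.from_euler('z',q[2]).apply(b)+[q[0],q[1],0]
def fit(ps,masks,parts,q0):
    def c(q):
        s=0
        for p,m in zip(ps,masks):
            r=render(p,parts,T3(q)); s+=np.abs(r-m).sum()/m.sum()
        return s
    from scipy.optimize import minimize
    best=min((minimize(c,[q0[0],q0[1],a],method='Nelder-Mead',options=dict(initial_simplex=np.array([[q0[0],q0[1],a]]*4)+np.vstack([np.zeros(3),np.diag([.02,.02,.3])]),xatol=2e-4,fatol=1e-4)) for a in q0[2:]),key=lambda r:r.fun)
    return best.x,best.fun
E
python3 - <<'E'
from fit import *
S=shot('scene');D=shot('side')
def m(p,l,uv): 
    r=min(arm.silhouettes(p,l),key=lambda d:np.hypot(*(np.array(d['centre'])-uv))); return r['mask'].astype(float)
dm=[m(S,'door',[232,168]),m(D,'door',[364,166])]; cm=[m(S,'cabinet',[481,296]),m(D,'cabinet',[241,310])]
np.savez('m.npz',dm=dm,cm=cm)
import pickle; pickle.dump((S,D),open('sd.pkl','wb'))
x=onz(S,[[232,168]],.01)[0]; print(x,onz(D,[[362,168]],.01))
for l,ps in dict(door=dm).items():
    for a0 in [np.arange(0,6.28,.8)]: print('door',fit([S,D],dm,DOOR,[x[0],x[1],*a0]), [fit([s],[k],DOOR,[x[0],x[1],*a0]) for s,k in zip((S,D),dm)])
x=onz(S,[[481,296]],.1)[0]; print(x)
a0=np.arange(0,3.1,.5)
print('cab',fit([S,D],cm,CAB,[x[0],x[1],*a0]))
for n,us,ud,z in [('seat',(292,210),(330,201),.04),('beaker',(309,295),(246,222),.04),('tall',(221,227),(282,160),.12),('spray',(350,310),(234,250),.05)]:
    print(n,onz(S,[us],z).round(3),onz(D,[ud],z).round(3))
a=cv2.resize(S['img'][215:365,400:560,::-1],None,fx=2.5,fy=2.5,interpolation=cv2.INTER_CUBIC)
b=cv2.resize(D['img'][255:380,180:310,::-1],None,fx=2.8,fy=3,interpolation=cv2.INTER_CUBIC)
c=cv2.resize(S['img'][160:250,240:345,::-1],None,fx=3.8,fy=2.5,interpolation=cv2.INTER_CUBIC)
d=cv2.resize(D['img'][170:245,290:380,::-1],None,fx=4,fy=3,interpolation=cv2.INTER_CUBIC)
o=np.zeros((600,780,3),np.uint8)
o[:375,:400]=a;o[:375,400:764]=b;o[375:600,:399]=c;o[375:600,400:760]=d
cv2.imwrite('pics/crop1.png',o)
E
```

```text
[ 0.54911765 -0.32157565  0.01      ] [[ 0.5373387  -0.31782836  0.01      ]]
door (array([ 0.54730998, -0.32907047,  0.30011258]), np.float64(0.13216452137121576)) [(array([ 0.54770832, -0.32827885,  0.29624859]), np.float64(0.07332639939485627)), (array([ 0.54760218, -0.33003783,  0.30062326]), np.float64(0.05486874236874237))]
[0.57201456 0.42226047 0.1       ]
cab (array([0.5787512 , 0.41671683, 1.55982658]), np.float64(0.11951140394770392))
seat [[ 0.587 -0.071  0.04 ]] [[ 0.563 -0.089  0.04 ]]
beaker [[0.756 0.106 0.04 ]] [[0.761 0.097 0.04 ]]
tall [[ 0.764 -0.136  0.12 ]] [[ 0.747 -0.127  0.12 ]]
spray [[0.737 0.204 0.05 ]] [[0.731 0.216 0.05 ]]
```

View pics/crop1.png

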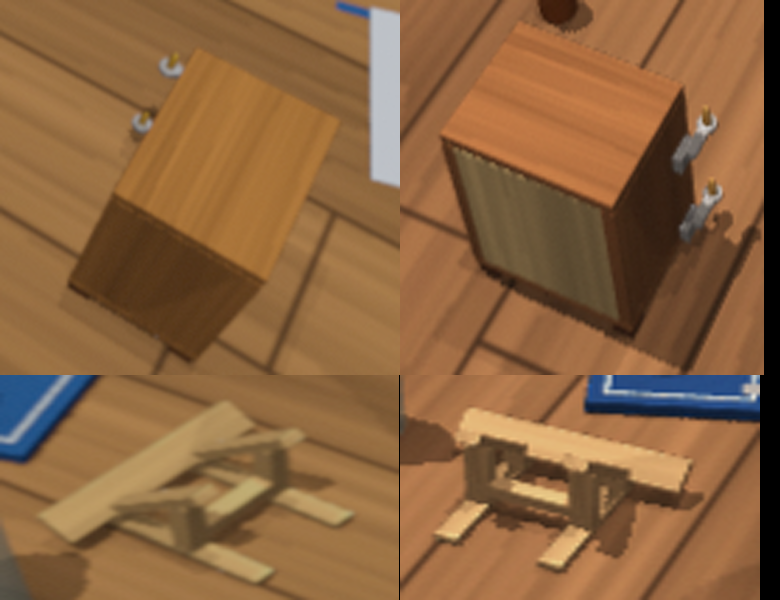

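```bash
cat > plan.py <<'E'
from h import *
def frame(z,x):
    z=np.array(z,float);z/=np.linalg.norm(z);x=np.array(x,float);x-=z*(x@z);x/=np.linalg.norm(x)
    return R.from_matrix(np.c_[x,np.cross(z,x),z])
def rows(p1,r1,n,w,p0=None,r0=None):
    s=arm.get_state()
    if p0 is None: p0=np.array(s['ee_pos']); r0=R.from_rotvec(s['orientation'])
    p1=np.array(p1); dr=(r0.inv()*r1).as_rotvec()
    print('total mm',(1e3*np.linalg.norm(p1-p0)).round(1),'deg',np.degrees(np.linalg.norm(dr)).round(1))
    o=[]
    for i in range(n):
        ri=r0*R.from_rotvec(dr*i/n); o.append([w,*(1e3*ri.inv().apply((p1-p0)/n)).round(1).tolist(),*np.degrees(dr/n).round(2).tolist()])
    for k in range(0,n,5): print(json.dumps(o[k:k+5]))
E
python3 - <<'E'
from plan import *
a=.30
rows([.562,-.325,.15],frame([0,0,-1],[np.cos(a),np.sin(a),0]),10,50)
E
```

```text
total mm 420.0 deg 87.1
[[50, -2.7, -41.6, 5.0, 0.0, 0.0, -8.71], [50, 3.7, -41.5, 5.0, 0.0, 0.0, -8.71], [50, 9.9, -40.5, 5.0, 0.0, 0.0, -8.71], [50, 15.9, -38.5, 5.0, 0.0, 0.0, -8.71], [50, 21.6, -35.7, 5.0, 0.0, 0.0, -8.71]]
[[50, 26.7, -32.0, 5.0, 0.0, 0.0, -8.71], [50, 31.3, -27.6, 5.0, 0.0, 0.0, -8.71], [50, 35.1, -22.5, 5.0, 0.0, 0.0, -8.71], [50, 38.1, -17.0, 5.0, 0.0, 0.0, -8.71], [50, 40.2, -11.0, 5.0, 0.0, 0.0, -8.71]]
```

>>> arm_command --commands '[[[50,-3,-42,5,0,0,-8.7],[50,4,-42,5,0,0,-8.7],[50,10,-41,5,0,0,-8.7],[50,16,-39,5,0,0,-8.7],[50,22,-36,5,0,0,-8.7]]]' --force 60

```text
time: 2.12
ee_pos: [0.3762, -0.4071, 0.1751]
orientation: [3.062, -0.69, 0.002]
contact_force: [-0.1, -0.6, -0.3]
width: 0.586
```

>>> arm_command --commands '[[[50,27,-32,5,0,0,-8.7],[50,31,-28,5,0,0,-8.7],[50,35,-22,5,0,0,-8.7],[50,38,-17,5,0,0,-8.7],[50,40,-11,5,0,0,-8.7]]]'

```text
time: 2.75
ee_pos: [0.5708, -0.315, 0.1491]
orientation: [3.091, 0.534, 0.001]
contact_force: [0.8, -0.0, -0.4]
width: 0.584
```

```bash
python3 - <<'E'
from plan import *
W=shot('wrist','w1.png')
import pickle; pickle.dump(W,open('w1.pkl','wb'))
for l in ['door','door_pull']: print(l,[(round(d['score'],2),np.round(d['centre']).tolist(),int(d['mask'].sum())) for d in arm.silhouettes(W,l)])
a=.30;c,s=np.cos(a),np.sin(a)
T=lambda X:np.array(X)@np.array([[c,s,0],[-s,c,0],[0,0,1]])+[.547,-.329,0]
P=np.array([[-.08,-.085,.018],[.08,-.085,.018],[.08,.085,.018],[-.08,.085,.018],[.007,-.03,.05],[.023,-.03,.05],[.023,.03,.05],[.007,.03,.05]])
uv=proj(W,T(P)); print(uv.round(0).tolist())
im=np.ascontiguousarray(W['img'][:,:,::-1])
for u in uv: 
    if np.all(np.abs(u)<2000): cv2.circle(im,tuple(int(v) for v in u),3,(0,0,255),1)
cv2.imwrite('pics/w1.png',im)
st=arm.get_state(); print(st['time'],st['ee_pos'],st['qpos'].round(2))
E
```

```text
door [(0.95, [291.0, 177.0], 22721), (0.58, [105.0, 54.0], 11791)]
door_pull [(0.81, [294.0, 175.0], 22679), (0.66, [104.0, 55.0], 11846)]
[[228.0, 254.0], [363.0, 259.0], [378.0, 109.0], [219.0, 102.0], [301.0, 224.0], [316.0, 225.0], [319.0, 166.0], [302.0, 166.0]]
2.9 [ 0.57090956 -0.31435819  0.14840789] [-0.5   0.5   0.1   1.17 -0.    0.73]
```

View pics/w1.png

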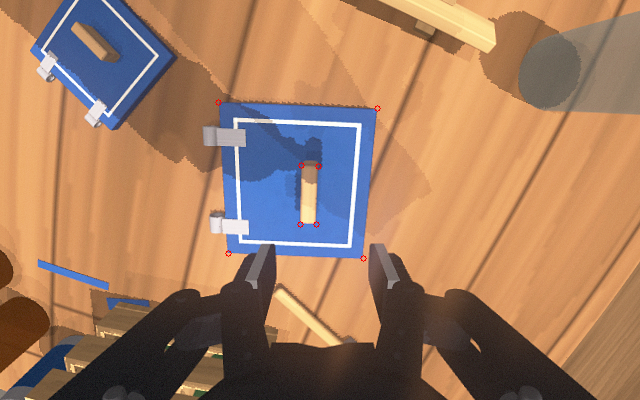

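```bash
python3 - <<'E'
from plan import *
a=.30
rows([.5616,-.3246,.031],frame([0,0,-1],[np.cos(a),np.sin(a),0]),4,50)
E
```

```text
total mm 118.2 deg 2.3
[[50, -3.0, 1.5, 29.4, 0.05, 0.01, 0.56], [50, -3.0, 1.6, 29.4, 0.05, 0.01, 0.56], [50, -3.0, 1.6, 29.4, 0.05, 0.01, 0.56], [50, -3.0, 1.7, 29.4, 0.05, 0.01, 0.56]]
```

>>> arm_command --commands '[[[50,-3,1.5,29,0,0,0.6],[50,-3,1.6,29,0,0,0.6],[50,-3,1.6,29,0,0,0.5],[50,-3,1.7,29,0,0,0.5],[50,0,0,0,0,0,0]]]'

```text
time: 3.52
ee_pos: [0.5572, -0.3283, 0.0315]
orientation: [3.103, 0.453, -0.002]
contact_force: [-0.5, -0.1, 0.3]
width: 0.585
```

>>> arm_command --commands '[[[0,0,0,0,0,0,0],[0,0,0,0,0,0,0],[0,0,0,0,0,0,0],[0,0,0,0,0,0,0]]]' --force 80

```text
time: 4.03
ee_pos: [0.5594, -0.3305, 0.0365]
orientation: [3.098, 0.45, 0.007]
contact_force: [-0.6, 0.5, -0.5]
width: 0.001
```

```bash
python3 - <<'E'
from h import *
import pickle
s=arm.get_state(); print({k:np.round(s[k],4).tolist() for k in ('time','ee_pos','orientation','contact_force','width')}, R.from_rotvec(s['orientation']).as_matrix().round(3).tolist())
# stand: image points in wrist w1 + scene + side via wood mask
S,D=pickle.load(open('sd.pkl','rb'));
o=[]
for p,(r0,r1,c0,c1),sc in ((S,(165,250,240,345),7),(D,(175,242,292,372),7)):
    o.append(cv2.resize(p['img'][r0:r1,c0:c1,::-1],(780,300),interpolation=cv2.INTER_CUBIC))
cv2.imwrite('pics/stand.png',np.vstack(o))
E
```

```text
{'time': 4.025, 'ee_pos': [0.5594, -0.3305, 0.0365], 'orientation': [3.0984, 0.45, 0.007], 'contact_force': [-0.6032, 0.4771, -0.5314], 'width': 0.0014} [[0.959, 0.284, 0.006], [0.284, -0.959, -0.01], [0.003, 0.011, -1.0]]
```

View pics/stand.png

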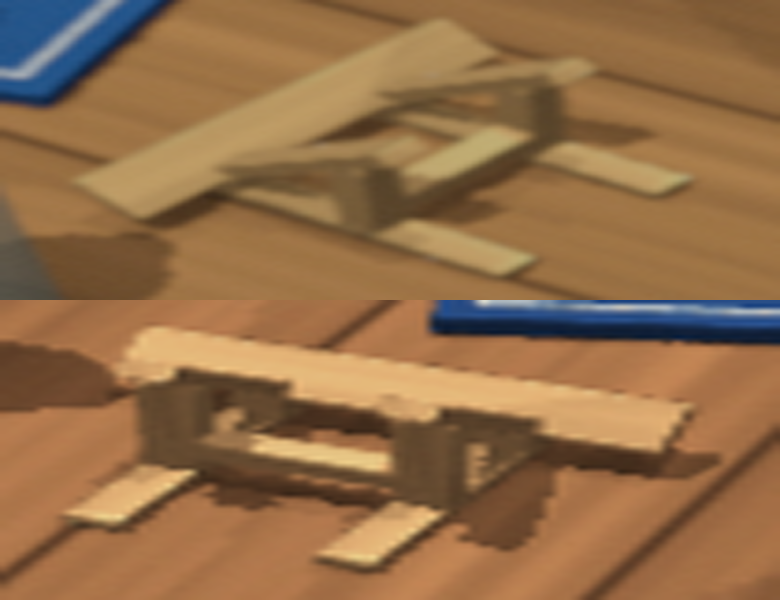

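```bash
python3 - <<'E'
from h import *
W=shot('wrist','w2.png'); S=shot('scene'); D=shot('side')
a=cv2.resize(S['img'][60:260,140:400,::-1],(400,300),interpolation=cv2.INTER_CUBIC)
b=cv2.resize(D['img'][100:300,230:490,::-1],(400,300),interpolation=cv2.INTER_CUBIC)
c=cv2.resize(W['img'][:,:,::-1],(480,300),interpolation=cv2.INTER_AREA)
o=np.zeros((600,800,3),np.uint8);o[:300,:400]=a;o[:300,400:]=b;o[300:,:480]=c
cv2.imwrite('pics/w2.png',o)
E
```

```text
(no output)
```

View pics/w2.png

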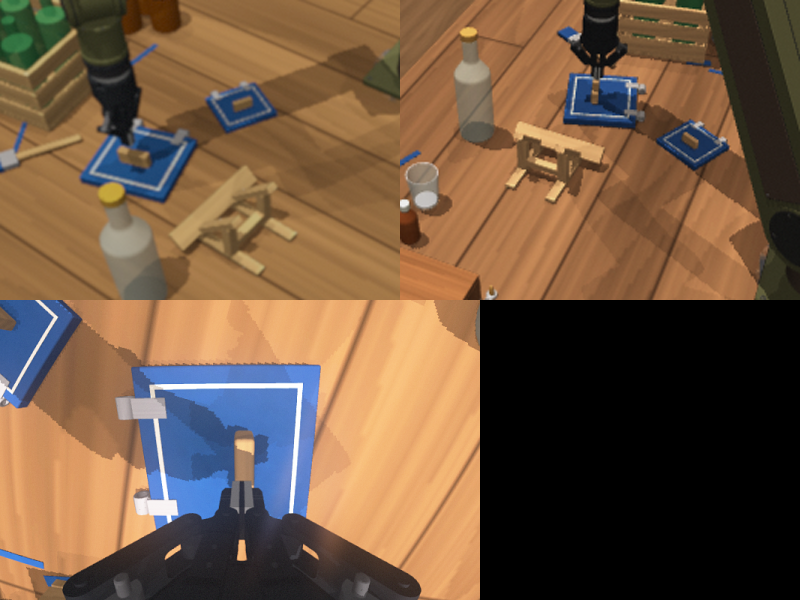

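```bash
python3 - <<'E'
from fit import *
S=shot('scene');D=shot('side');W=shot('wrist')
import pickle
ms=[]
for p,uv in ((S,[232,168]),(D,[364,166]),(W,[300,180])):
    r=arm.silhouettes(p,'door'); print([(round(d['score'],2),np.round(d['centre']).tolist(),int(d['mask'].sum())) for d in r])
    ms.append(min(r,key=lambda d:np.hypot(*(np.array(d['centre'])-uv)))['mask'].astype(float))
st=arm.get_state(); e=np.array(st['ee_pos']); r=R.from_rotvec(st['orientation'])
print(e,'tip px',[proj(p,e+r.apply([0,0,.008])).round(0).tolist() for p in (S,D,W)])
print(fit([S,D],ms[:2],DOOR,[.55,-.33,.3]))
for q in ([.547,-.329,.30],):
    T=T3(q); P=np.array([[-.08,-.085,.018],[.08,-.085,.018],[.08,.085,.018],[-.08,.085,.018],[.007,-.03,.05],[.023,-.03,.05],[.023,.03,.05],[.007,.03,.05]])
    print(proj(W,T(P)).round(0).tolist())
pickle.dump((S,D,W,ms),open('g1.pkl','wb'))
b=(W['img'][:,:,2].astype(int)-W['img'][:,:,0]>60); ys,xs=np.where(b); print('blue rows',ys.min(),'corner cols at row 95',[xs[ys==95].min(),xs[ys==95].max()])
E
```

```text
[(0.92, [233.0, 168.0], 2458), (0.91, [292.0, 132.0], 962)]
[(0.97, [418.0, 195.0], 852), (0.82, [366.0, 166.0], 1611)]
[(0.96, [39.0, 54.0], 10992), (0.63, [296.0, 175.0], 45707)]
[ 0.55869378 -0.33018972  0.03546408] tip px [[[226.0, 165.0]], [[358.0, 161.0]], [[322.0, 228.0]]]
(array([ 0.54642943, -0.32742426,  0.29231024]), np.float64(0.2272727444910625))
[[211.0, 315.0], [409.0, 313.0], [431.0, 87.0], [175.0, 91.0], [316.0, 279.0], [341.0, 278.0], [342.0, 187.0], [314.0, 187.0]]
blue rows 0 corner cols at row 95 [np.int64(0), np.int64(427)]
```

```bash
python3 - <<'E'
from h import *
import pickle
S,D,W,ms=pickle.load(open('g1.pkl','rb'))
a=cv2.resize(W['img'][160:360,200:440,::-1],(720,600),interpolation=cv2.INTER_CUBIC)[:, :]
b=cv2.resize(S['img'][135:195,190:270,::-1],(400,300),interpolation=cv2.INTER_CUBIC)
c=cv2.resize(D['img'][130:190,320:400,::-1],(400,300),interpolation=cv2.INTER_CUBIC)
o=np.zeros((600,800,3),np.uint8);o[:,:400]=a[:,160:560];o[:300,400:]=b;o[300:,400:]=c
cv2.imwrite('pics/w3.png',o)
print(arm.get_state()['time'])
E
```

```text
4.475
```

View pics/w3.png

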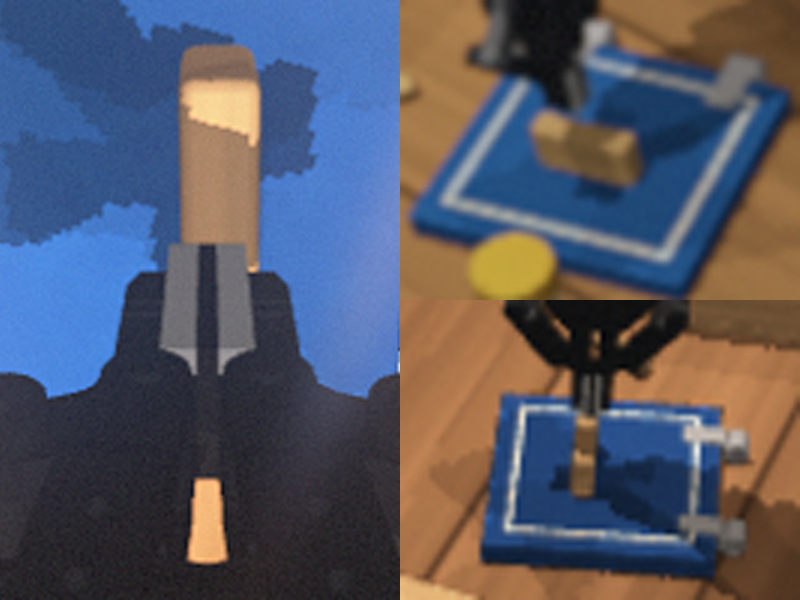

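```bash
python3 - <<'E'
from h import *
import pickle
S,D,W,ms=pickle.load(open('g1.pkl','rb'))
f=lambda X:np.r_[proj(S,X)[0]-[225,154],proj(D,X)[0]-[358,152],.3*(proj(W,X)[0]-[322,242])]
r=least_squares(f,[.56,-.33,.05]); print(r.x,r.fun.round(1))
f2=lambda X:f(X)[:4]
r=least_squares(f2,[.56,-.33,.05]); print(r.x,r.fun.round(1),proj(W,r.x))
print(arm.get_state()['qpos'])
E
```

```text
[ 0.55647922 -0.32132948  0.0720538 ] [1.5 0.7 0.1 0.1 0.1 1.1]
[ 0.55720686 -0.32598948  0.07101985] [ 0.2  0.4  0.3 -0.5] [[321.2906273  252.66744656]]
[-0.53078417  0.56454713 -0.09761445  0.90026406 -0.0055256   0.75165833]
```

```bash
python3 - <<'E'
from h import *
import pickle
S,D,W,ms=pickle.load(open('g1.pkl','rb')); S0,D0=pickle.load(open('sd.pkl','rb')); W1=pickle.load(open('w1.pkl','rb'))
print('scene0 TCP',proj(S0,[.18,-.493,.2]), proj(D0,[.18,-.493,.2]))
r=R.from_rotvec([3.091,.534,.001]); e=np.array([.5709,-.3144,.1484])
for k in (.008,-.005,-.02,-.035): print(k,proj(W1,[e+r.apply([x,0,k]) for x in (-.025,.025)]).round(0).tolist())
st=arm.get_state(); R0=R.from_rotvec(st['orientation']); e0=np.array(st['ee_pos'])
for p,rr,ee in ((W1,r,e),(W,R0,e0)):
    f,rc,t=cam(p); c=rc.inv().apply(-t); print('cam in tool',rr.inv().apply(c-ee).round(4), rr.inv().apply(rc.inv().apply([0,0,1])).round(3))
print(st['time'],e0)
E
python3 - <<'E'
import cv2,numpy as np
E
```

```text
scene0 TCP [[260.56065385  31.94604799]] [[486.31245891 119.20203401]]
0.008 [[285.0, 227.0], [359.0, 227.0]]
-0.005 [[283.0, 234.0], [361.0, 234.0]]
-0.02 [[280.0, 245.0], [365.0, 245.0]]
-0.035 [[276.0, 258.0], [368.0, 257.0]]
cam in tool [-0.0003 -0.0774 -0.1752] [0.001 0.304 0.953]
cam in tool [-0.     -0.0779 -0.1746] [0.001 0.304 0.953]
4.475 [ 0.55869378 -0.33018972  0.03546408]
```

>>> arm_command --commands '[[[45,4,0,0,0,0,0],[45,0,0,0,0,0,0],[45,0,0,8,0,0,0],[45,0,0,8,0,0,0],[45,0,0,0,0,0,0]]]'

```text
time: 5.1
ee_pos: [0.5625, -0.3288, 0.0176]
orientation: [3.1, 0.45, 0.003]
contact_force: [-0.3, 0.7, -0.0]
width: 0.529
```

```bash
python3 - <<'E'
from h import *
S=shot('scene');D=shot('side');W=shot('wrist')
s=arm.get_state(); print({k:np.round(s[k],4).tolist() for k in ('time','ee_pos','orientation','contact_force','width')})
b=cv2.resize(S['img'][135:195,190:270,::-1],(400,300),interpolation=cv2.INTER_CUBIC)
c=cv2.resize(D['img'][130:190,320:400,::-1],(400,300),interpolation=cv2.INTER_CUBIC)
a=cv2.resize(W['img'][140:290,220:420,::-1],(400,300),interpolation=cv2.INTER_CUBIC)
o=np.zeros((600,800,3),np.uint8);o[:300,:400]=a;o[:300,400:]=b;o[300:,400:]=c
cv2.imwrite('pics/w4.png',o)
E
```

```text
{'time': 5.25, 'ee_pos': [0.5634, -0.3293, 0.0188], 'orientation': [3.099, 0.4501, 0.0059], 'contact_force': [-0.1835, 0.0111, -0.3047], 'width': 0.5242}
```

View pics/w4.png

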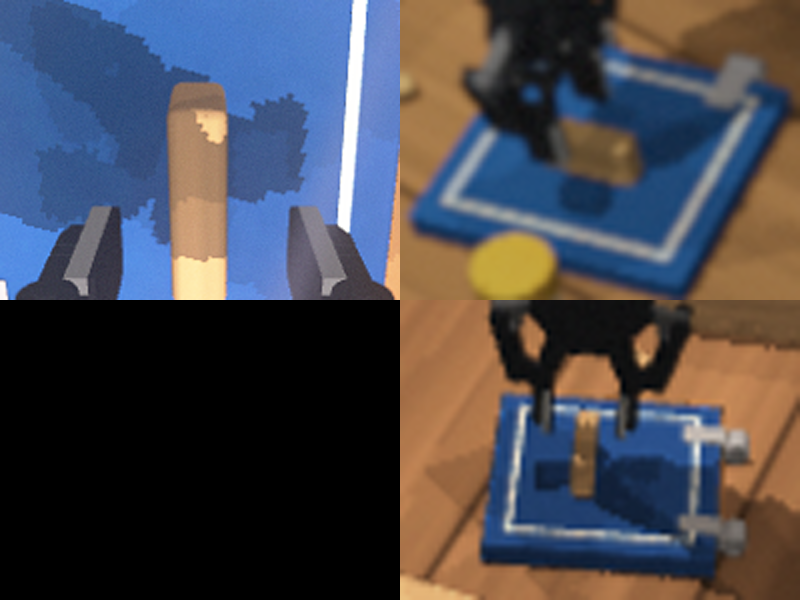

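```bash
python3 - <<'E'
from h import *
S=shot('scene');D=shot('side');W=shot('wrist')
def tri(s,d,w,k):
    f=lambda X:np.r_[proj(S,X)[0]-s,proj(D,X)[0]-d,k*(proj(W,X)[0]-w)]
    r=least_squares(f,[.56,-.33,.05]); return r.x.round(4),r.fun.round(1)
for k in (0,.3,1): 
  print(tri([220,167],[364.4-16.4,156],[272,244],k)); print(tri([228,154],[364.4,156.4],[370,244],k))
print(arm.get_state()['ee_pos'])
E
```

```text
(array([ 0.59  , -0.3193,  0.0497]), array([ 0.3,  0.7,  0.5, -0.9,  0. ,  0. ]))
(array([ 0.5376, -0.3386,  0.0477]), array([ 0.1,  0.2,  0.2, -0.3, -0. ,  0. ]))
(array([ 0.5577, -0.349 ,  0.0155]), array([ 2.7, -2.5, 11.7,  4.2, 10. ,  2.7]))
(array([ 0.5671, -0.2987,  0.0899]), array([  0.8,   1.9, -11.4,  -5.5,  -5. ,  -0.6]))
(array([ 0.5378, -0.3502,  0.0132]), array([ 7.2, -6.2, 17.1,  5.9,  5.1,  1.6]))
(array([ 0.5707, -0.2945,  0.0974]), array([  0.6,   1.4, -12.7,  -6.8,  -1.5,  -0.3]))
[ 0.56362126 -0.32948971  0.01923442]
```

>>> arm_command --commands '[[[45,0,-5,6,0,0,0],[45,0,0,6,0,0,0],[45,0,0,5,0,0,0],[45,0,0,0,0,0,0]]]'

```text
time: 5.9
ee_pos: [0.5621, -0.3243, 0.001]
orientation: [3.099, 0.45, 0.007]
contact_force: [0.1, 0.5, 0.2]
width: 0.529
```

>>> arm_command --commands '[[[45,0,0,4,0,0,0],[45,0,0,0,0,0,0]]]'

```text
time: 6.15
ee_pos: [0.5621, -0.3245, -0.0033]
orientation: [3.099, 0.45, 0.007]
contact_force: [-1.2, 0.7, -0.1]
width: 0.528
```

>>> arm_command --commands '[[[45,0,0,3,0,0,0],[45,0,0,0,0,0,0]]]'

```text
time: 6.4
ee_pos: [0.5623, -0.3246, -0.0064]
orientation: [3.098, 0.45, 0.007]
contact_force: [0.6, 0.3, -1.1]
width: 0.529
```

>>> arm_command --commands '[[[0,0,0,0,0,0,0],[0,0,0,0,0,0,0],[0,0,0,0,0,0,0],[0,0,0,0,0,0,0]]]' --force 80

```text
time: 6.9
ee_pos: [0.5622, -0.325, -0.0059]
orientation: [3.098, 0.45, 0.007]
contact_force: [0.1, -0.7, 0.1]
width: 0.171
```

```bash
cat > grip.py <<'E'
import numpy as np
from scipy.spatial.transform import Rotation as R
E
python3 - <<'E'
from h import *
import pickle
S,D=pickle.load(open('sd.pkl','rb'))
P=dict(A=((250.1,216.6),(306.9,181.3)),B=((299.9,170.1),(363,198.4)),C=((259.5,227.3),(304.8,191.1)),E=((307,177.7),(361.2,208.5)))
X={}
for k,(s,d) in P.items():
    r=least_squares(lambda X:np.r_[proj(S,X)[0]-s,proj(D,X)[0]-d],[.56,-.1,.05]); X[k]=r.x; print(k,r.x.round(4),r.fun.round(1))
print('len',np.linalg.norm(X['A']-X['B']),np.linalg.norm(X['C']-X['E']),'wid',X['C']-X['A'],X['E']-X['B'])
d=X['A']-X['B']; print('yaw of ledge dir',np.degrees(np.arctan2(d[1],d[0])))
s=arm.get_state(); rt=R.from_rotvec(s['orientation']); e=np.array(s['ee_pos'])
rd=R.from_euler('z',.297); o=np.array([.547,-.3285,0])
print('door in tool',rt.inv().apply(o-e).round(4),(rt.inv()*rd).as_rotvec().round(4), e,s['time'])
E
```

```text
A [ 0.668  -0.1434  0.0442] [ 0.1  0.2  0.2 -0.3]
B [ 0.4685 -0.1329  0.0478] [-0.1 -0.1 -0.1  0.1]
C [ 0.6669 -0.1179  0.0186] [-0.2 -0.5 -0.4  0.5]
E [ 0.4648 -0.1115  0.0249] [ 0.1  0.1  0.1 -0.1]
len 0.19985895725968442 0.20228666915900925 wid [-0.00115857  0.02545502 -0.02557533] [-0.00369521  0.02138229 -0.02292174]
yaw of ledge dir -3.006872659063079
door in tool [-0.0155 -0.0009 -0.006 ] [-3.1296  0.0135 -0.0039] [ 0.56215533 -0.32504101 -0.00593024] 6.9
```

```bash
cat > grip.py <<'E'
from plan import *
G_p=np.array([-.0155,-.0009,-.006]); G_r=R.from_rotvec([-3.1296,.0135,-.0039])  # door in tool
SEAT=np.array([.567,-.120,.035]); RS=R.from_euler('z',-3,degrees=True)*R.from_euler('x',45,degrees=True)
def tool_for(dp,dr):
    r=dr*G_r.inv(); return dp-r.apply(G_p),r
def stand_pose(u,n): return SEAT+RS.apply([0,.085+u,n]),RS
def seq(wps,w):
    s=arm.get_state(); p0,r0=np.array(s['ee_pos']),R.from_rotvec(s['orientation'])
    for (p,r),n in wps: rows(p,r,n,w,p0,r0); p0,r0=p,r
E
python3 - <<'E'
from grip import *
s=arm.get_state(); p0=np.array(s['ee_pos']); r0=R.from_rotvec(s['orientation'])
up=(p0+[0,0,.15],r0)
h=tool_for(*stand_pose(.04,.04)); print(h[0],h[1].as_matrix().round(2).tolist())
seq([(up,4),(h,8)],0)
E
```

```text
[ 0.58580986 -0.05736919  0.14668427] [[1.0, -0.05, 0.04], [-0.06, -0.71, 0.7], [-0.0, -0.7, -0.72]]
total mm 150.0 deg 0.0
[[0, 0.1, 0.4, -37.5, 0.0, 0.0, 0.0], [0, 0.1, 0.4, -37.5, 0.0, 0.0, 0.0], [0, 0.1, 0.4, -37.5, 0.0, 0.0, 0.0], [0, 0.1, 0.4, -37.5, 0.0, 0.0, 0.0]]
total mm 268.7 deg 49.0
[[0, 12.4, -31.2, -0.7, 5.57, 0.91, 2.4], [0, 11.0, -31.6, 2.6, 5.57, 0.91, 2.4], [0, 9.6, -31.7, 5.8, 5.57, 0.91, 2.4], [0, 8.2, -31.3, 9.0, 5.57, 0.91, 2.4], [0, 6.7, -30.6, 12.1, 5.57, 0.91, 2.4]]
[[0, 5.3, -29.5, 15.2, 5.57, 0.91, 2.4], [0, 3.8, -28.1, 18.0, 5.57, 0.91, 2.4], [0, 2.3, -26.3, 20.7, 5.57, 0.91, 2.4]]
```

>>> arm_command --commands '[[[0,0,0,-25,0,0,0],[0,0,0,-40,0,0,0],[0,0,0,-40,0,0,0],[0,0,0,-45,0,0,0],[0,0,0,-5,0,0,0]]]'

```text
time: 7.52
ee_pos: [0.5587, -0.3209, 0.1478]
orientation: [3.106, 0.451, -0.004]
contact_force: [0.3, -1.1, -2.9]
width: 0.17
```

>>> arm_command --commands '[[[0,12,-31,-1,5.6,0.9,2.4],[0,11,-32,2,5.6,0.9,2.4],[0,10,-32,6,5.6,0.9,2.4],[0,8,-31,9,5.6,0.9,2.4]]]'

```text
time: 8.02
ee_pos: [0.5688, -0.1826, 0.1461]
orientation: [-2.732, -0.152, 0.002]
contact_force: [-0.7, -0.2, -3.9]
width: 0.168
```

```bash
python3 - <<'E'
from grip import *
print(arm.get_state())
h=tool_for(*stand_pose(.04,.045)); seq([(h,5)],0)
E
```

```text
{'time': 8.025, 'qpos': array([-0.50779123,  0.58129148,  0.15265614,  1.36917183,  0.33934409,
        0.91301871]), 'qvel': array([ 0.01609109,  0.17516551, -0.00892938,  0.25790583,  0.7069226 ,
        0.24049739]), 'joint_torque': array([ -0.12370293, -58.83253813,  24.46645617,   2.01270707,
         0.97774576,  -0.17226114]), 'ee_pos': array([ 0.56875399, -0.18255356,  0.14613385]), 'orientation': array([-2.73157030e+00, -1.51665041e-01,  2.44228276e-03]), 'contact_force': array([-0.71059301, -0.20770758, -3.91878785]), 'moment': array([-0.6263482 , -0.12779386,  0.02860548]), 'width': 0.16756529483459795}
total mm 122.9 deg 23.1
[[0, 6.0, -22.2, 8.8, 4.19, 0.84, 1.76], [0, 5.2, -21.6, 10.4, 4.19, 0.84, 1.76], [0, 4.3, -21.0, 12.1, 4.19, 0.84, 1.76], [0, 3.5, -20.1, 13.6, 4.19, 0.84, 1.76], [0, 2.7, -19.2, 15.1, 4.19, 0.84, 1.76]]
```

>>> arm_command --commands '[[[0,6,-22,8,4.2,0.8,1.8],[0,5,-22,10,4.2,0.8,1.8],[0,4,-21,12,4.2,0.8,1.8],[0,3,-20,13,4.2,0.8,1.8],[0,2,-17,12,3.5,0.8,1.8]]]'

```text
time: 8.65
ee_pos: [0.5805, -0.0614, 0.1416]
orientation: [-2.367, 0.089, -0.001]
contact_force: [0.4, -0.5, -3.2]
width: 0.166
```

```bash
python3 - <<'E'
from grip import *
from fit import DOOR,render
from scipy.optimize import minimize
S=shot('scene');D=shot('side')
s=arm.get_state(); p0=np.array(s['ee_pos']); r0=R.from_rotvec(s['orientation']); print(s['time'],p0,s['orientation'],s['width'])
dr=r0*G_r; dp=p0+r0.apply(G_p); dx=dr.as_matrix(); print('door by G',dp.round(4),'axes',dx.round(3).tolist())
ms=[]
for p in (S,D):
    q=arm.silhouettes(p,'door'); c=proj(p,dp)[0]; b=min(q,key=lambda d:np.hypot(*(np.array(d['centre'])-c))); print(c,b['centre'],b['score'],b['mask'].sum()); ms.append(b['mask'].astype(float))
def cost(v,full=True):
    d2=dr*R.from_rotvec(v[3:]); s=0
    for p,m in zip((S,D),ms): s+=np.abs(render(p,DOOR,lambda b:d2.apply(b)+dp+v[:3])-m).sum()/m.sum()
    return s
print('cost0',cost(np.zeros(6)))
sx=np.vstack([np.zeros(6),np.diag([.02,.02,.02,.1,.1,.1])])
r=minimize(cost,np.zeros(6),method='Nelder-Mead',options=dict(initial_simplex=sx,maxfev=500)); print(r.x.round(4),r.fun)
np.savez('hold.npz',ms=ms); import pickle; pickle.dump((S,D),open('hold.pkl','wb'))
a=S['img'][100:270,180:380,::-1].copy(); b=D['img'][110:280,260:460,::-1].copy()
def draw(im,p,off,v,col):
    d2=dr*R.from_rotvec(v[3:])
    pts=proj(p,d2.apply(np.array([[-.08,-.085,.018],[.08,-.085,.018],[.08,.085,.018],[-.08,.085,.018]]))+dp+v[:3])-off
    im=cv2.resize(im,(400,340),interpolation=cv2.INTER_CUBIC); cv2.polylines(im,[(pts*2).astype(np.int32)],True,col,1); return im
o=np.hstack([draw(a,S,[180,100],r.x,(0,0,255)),draw(b,D,[260,110],r.x,(0,0,255))]); cv2.imwrite('pics/hold.png',o)
E
```

```text
8.75 [ 0.57925558 -0.06099982  0.14077978] [-2.36679827  0.08786729  0.00272835] 0.16777235303019783
door by G [ 0.5637 -0.0636  0.1461] axes [[0.998, 0.056, -0.022], [-0.055, 0.705, -0.707], [-0.024, 0.707, 0.707]]
[297.60130629 179.12170186] [295.8, 175.9] 0.78 1629
[326.73289205 180.54306737] [329.0, 176.1] 0.79 630
cost0 0.38539583881434714
[ 0.0022  0.0007 -0.0008  0.009  -0.0077  0.0539] 0.3193830570902394
```

View pics/hold.png

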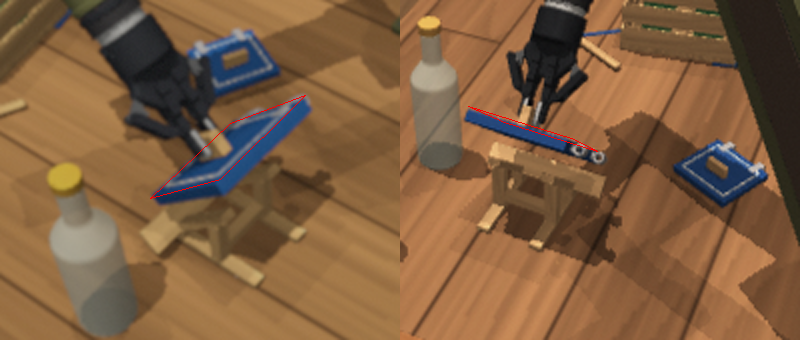

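```bash
python3 - <<'E'
from grip import *
s=arm.get_state(); p0=np.array(s['ee_pos']); r0=R.from_rotvec(s['orientation'])
dr=r0*G_r; dp=p0+r0.apply(G_p)
print('edge rel seat (x,u,n)',RS.inv().apply(dp+dr.apply([0,-.085,0])-SEAT).round(4))
print('tool axes in stand frame',(RS.inv()*r0).as_matrix().round(2).tolist())
h=tool_for(*stand_pose(.015,.006)); seq([(h,5)],0)
E
```

```text
edge rel seat (x,u,n) [-0.0061  0.0337  0.0412]
tool axes in stand frame [[1.0, -0.02, -0.01], [-0.02, -1.0, -0.01], [-0.01, 0.02, -1.0]]
total mm 39.6 deg 1.1
[[0, 1.1, 3.6, 7.0, 0.04, 0.14, -0.18], [0, 1.1, 3.6, 7.0, 0.04, 0.14, -0.18], [0, 1.1, 3.6, 7.0, 0.04, 0.14, -0.18], [0, 1.0, 3.6, 7.0, 0.04, 0.14, -0.18], [0, 1.0, 3.6, 7.0, 0.04, 0.14, -0.18]]
```

>>> arm_command --commands '[[[0,1,4,7,0,0,0],[0,1,4,7,0,0,0],[0,1,4,7,0,0,0],[0,1,4,7,0,0,0],[0,0,0,2,0,0,0]]]'

```text
time: 9.48
ee_pos: [0.5856, -0.0543, 0.1073]
orientation: [-2.374, 0.084, -0.005]
contact_force: [0.3, -0.3, -3.0]
width: 0.166
```

>>> arm_command --commands '[[[0,0,0,3,0,0,0],[0,0,0,0,0,0,0]]]'

```text
time: 9.72
ee_pos: [0.5857, -0.0519, 0.1051]
orientation: [-2.373, 0.084, -0.005]
contact_force: [-0.1, 0.0, -3.2]
width: 0.175
```

>>> arm_command --commands '[[[0,0,0,2,0,0,0],[0,0,0,0,0,0,0]]]'

```text
time: 9.98
ee_pos: [0.586, -0.0506, 0.1039]
orientation: [-2.374, 0.084, -0.006]
contact_force: [-0.4, -0.1, -3.0]
width: 0.166
```

>>> arm_command --commands '[[[0,0,0,4,0,0,0],[0,0,0,0,0,0,0]]]'

```text
time: 10.22
ee_pos: [0.5862, -0.0478, 0.101]
orientation: [-2.374, 0.084, -0.007]
contact_force: [0.0, 0.3, -2.9]
width: 0.169
```

>>> arm_command --commands '[[[0,0,0,2,0,0,0],[0,0,0,0,0,0,0]]]'

```text
time: 10.48
ee_pos: [0.5865, -0.0467, 0.0998]
orientation: [-2.374, 0.084, -0.008]
contact_force: [-1.4, -1.0, -2.0]
width: 0.17
```

>>> arm_command --commands '[[[0,0,0,2,0,0,0],[0,0,0,0,0,0,0]]]'

```text
time: 10.72
ee_pos: [0.5866, -0.047, 0.1]
orientation: [-2.376, 0.085, -0.009]
contact_force: [0.2, 0.6, -2.9]
width: 0.172
```

>>> arm_command --commands '[[[0,0,5,0.5,0,0,0],[0,0,5,0.5,0,0,0]]]'

```text
time: 10.98
ee_pos: [0.5867, -0.0529, 0.0935]
orientation: [-2.374, 0.086, -0.011]
contact_force: [-0.3, -0.9, 5.9]
width: 0.171
```

>>> arm_command --commands '[[[0,0,3,0.5,0,0,0]]]'

```text
time: 11.1
ee_pos: [0.5867, -0.0543, 0.092]
orientation: [-2.371, 0.088, -0.012]
contact_force: [-0.4, -1.4, 7.4]
width: 0.169
```

>>> arm_command --commands '[[[0,0,3,0.5,0,0,0]]]'

```text
time: 11.22
ee_pos: [0.5867, -0.0546, 0.0917]
orientation: [-2.366, 0.09, -0.013]
contact_force: [-2.1, 3.4, 13.5]
width: 0.173
```

>>> arm_command --commands '[[[0,0,3,0.5,0,0,0]]]'

```text
time: 11.35
ee_pos: [0.5868, -0.0545, 0.0919]
orientation: [-2.36, 0.092, -0.014]
contact_force: [-1.5, 2.8, 13.9]
width: 0.166
```

>>> arm_command --commands '[[[0,0,0,0,0,0,0],[40,0,0,0,0,0,0],[40,0,0,0,0,0,0],[40,0,0,0,0,0,0]]]'

```text
time: 11.85
ee_pos: [0.5868, -0.0544, 0.0913]
orientation: [-2.359, 0.091, -0.013]
contact_force: [0.7, -0.5, 0.4]
width: 0.467
```

>>> arm_command --commands '[[[40,0,0,-15,0,0,0],[40,0,0,-30,0,0,0],[40,0,0,-40,0,0,0],[40,0,0,-40,0,0,0],[40,0,0,-5,0,0,0]]]'

```text
time: 12.48
ee_pos: [0.5814, -0.1466, 0.1842]
orientation: [-2.357, 0.09, -0.009]
contact_force: [0.0, 1.5, 0.1]
width: 0.468
```

```bash
python3 - <<'E'
from grip import *
from fit import DOOR,render
from scipy.optimize import minimize
import pickle
S=shot('scene');D=shot('side')
s=arm.get_state(); print(s['time'],s['ee_pos'],s['qpos'].round(2))
dr=RS; dp=SEAT+RS.apply([0,.085,0])
# door by release pose and G
rr=R.from_rotvec([-2.363,.091,-.0135]); pr=np.array([.5867,-.0545,.0918]); d1=rr*G_r; print('by G',(pr+rr.apply(G_p)).round(4),'vs nominal',dp.round(4),d1.as_matrix().round(3).tolist())
ms=[]
for p in (S,D):
    q=arm.silhouettes(p,'door'); c=proj(p,dp)[0]; b=min(q,key=lambda d:np.hypot(*(np.array(d['centre'])-c))); print(c,b['centre'],b['score'],b['mask'].sum()); ms.append(b['mask'].astype(float))
def cost(v):
    d2=dr*R.from_rotvec(v[3:]); s=0
    for p,m in zip((S,D),ms): s+=np.abs(render(p,DOOR,lambda b:d2.apply(b)+dp+v[:3])-m).sum()/m.sum()
    return s
sx=np.vstack([np.zeros(6),np.diag([.02,.02,.02,.1,.1,.1])])
r=minimize(cost,np.zeros(6),method='Nelder-Mead',options=dict(initial_simplex=sx,maxfev=600)); print('cost',cost(np.zeros(6)),r.x.round(4),r.fun)
r2=minimize(cost,r.x,method='Nelder-Mead',options=dict(initial_simplex=r.x+sx*.5,maxfev=600)); print(r2.x.round(4),r2.fun,(dr*R.from_rotvec(r2.x[3:])).as_matrix().round(3).tolist(),(dp+r2.x[:3]).round(4))
pickle.dump((S,D,ms,r2.x),open('lean.pkl','wb'))
d2=dr*R.from_rotvec(r2.x[3:])
C=np.array([[-.08,-.085,.018],[.08,-.085,.018],[.08,.085,.018],[-.08,.085,.018]])
o=[]
for p,(x,y) in ((S,(220,120)),(D,(270,110))):
    im=cv2.resize(p['img'][y:y+120,x:x+133,::-1],(399,360),interpolation=cv2.INTER_CUBIC)
    cv2.polylines(im,[((proj(p,d2.apply(C)+dp+r2.x[:3])-[x,y]+.5)*3).astype(np.int32)],True,(0,0,255),1); o.append(im)
cv2.imwrite('pics/lean.png',np.hstack(o))
E
```

```text
12.575 [ 0.58062982 -0.14491708  0.18265464] [-0.6   0.72  0.28  1.62  0.64  0.88]
by G [ 0.5711 -0.057   0.097 ] vs nominal [ 0.5701 -0.06    0.0951] [[0.998, 0.053, -0.035], [-0.062, 0.703, -0.709], [-0.013, 0.709, 0.705]]
[298.15145542 194.51631643] [294.0, 191.8] 0.82 1786
[324.29898176 193.27828682] [328.4, 186.3] 0.9 560
cost 0.23680811070228763 [ 0.0021  0.0022  0.0013 -0.0003  0.0092  0.0064] 0.15679028855383137
[0.002  0.0025 0.0013 0.0021 0.0085 0.0141] 0.15440404535274355 [[0.999, 0.023, -0.029], [-0.036, 0.705, -0.708], [0.004, 0.709, 0.706]] [ 0.5721 -0.0574  0.0964]
```

View pics/lean.png

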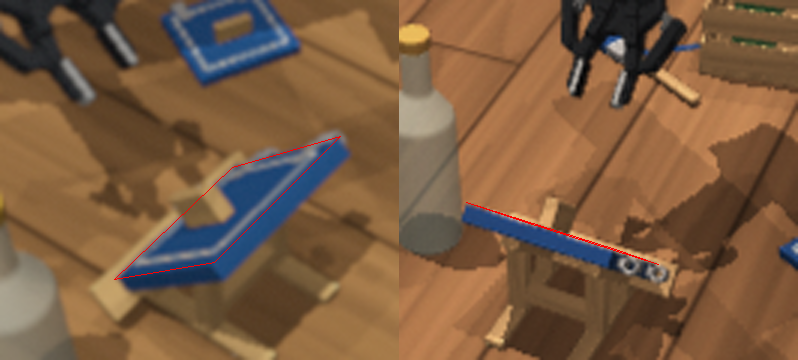

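```bash
cat > top.py <<'E'
from grip import *
DP=np.array([.5716,-.0572,.0967]); DR=R.from_euler('z',-2.7,degrees=True)*R.from_euler('x',45.2,degrees=True)
TR=DR*R.from_matrix(np.array([[0,1,0],[0,0,-1],[-1,0,0]],float))  # tool x=-door z, y=door x, z=-door y
def top(yv,x=0): return DP+DR.apply([x,yv,.009]),TR
E
python3 - <<'E'
from top import *
w1=(np.array([.575,-.09,.30]),frame([0,0,-1],[0,1,0]))
w2=(np.array([.572,.05,.26]),TR)
print(top(.128)[0],TR.as_matrix().round(2).tolist())
seq([(w1,11),(w2,5),(top(.128),2)],45)
E
```

```text
[0.57554785 0.02651401 0.19386676] [[0.03, 1.0, -0.03], [0.71, -0.05, -0.7], [-0.7, 0.0, -0.71]]
total mm 129.7 deg 102.2
[[45, -1.0, -11.0, -4.2, -3.22, -3.24, -8.09], [45, 0.3, -10.8, -4.8, -3.22, -3.24, -8.09], [45, 1.5, -10.4, -5.4, -3.22, -3.24, -8.09], [45, 2.6, -9.8, -6.1, -3.22, -3.24, -8.09], [45, 3.5, -9.0, -6.8, -3.22, -3.24, -8.09]]
[[45, 4.3, -8.0, -7.5, -3.22, -3.24, -8.09], [45, 4.9, -6.9, -8.2, -3.22, -3.24, -8.09], [45, 5.4, -5.7, -8.8, -3.22, -3.24, -8.09], [45, 5.6, -4.4, -9.4, -3.22, -3.24, -8.09], [45, 5.5, -3.1, -9.9, -3.22, -3.24, -8.09]]
[[45, 5.3, -1.8, -10.4, -3.22, -3.24, -8.09]]
total mm 145.6 deg 44.9
[[45, 28.0, -0.6, 8.0, 0.21, -8.96, 0.51], [45, 28.9, -0.8, 3.5, 0.21, -8.96, 0.51], [45, 29.1, -1.1, -1.0, 0.21, -8.96, 0.51], [45, 28.6, -1.4, -5.5, 0.21, -8.96, 0.51], [45, 27.4, -1.6, -9.9, 0.21, -8.96, 0.51]]
total mm 70.3 deg 0.0
[[45, 15.0, 2.3, 31.7, 0.0, 0.0, 0.0], [45, 15.0, 2.3, 31.7, 0.0, 0.0, 0.0]]
```

>>> arm_command --commands '[[[45,-1,-11,-6,-3.2,-3.2,-8.1],[45,0,-11,-6,-3.2,-3.2,-8.1],[45,1.5,-10,-6,-3.2,-3.2,-8.1],[45,2.5,-10,-6,-3.2,-3.2,-8.1],[45,3.5,-9,-7,-3.2,-3.2,-8.1]]]'

```text
time: 13.3
ee_pos: [0.5733, -0.116, 0.2314]
orientation: [-2.496, -0.957, 0.011]
contact_force: [-0.1, 0.6, 0.1]
width: 0.528
```

>>> arm_command --commands '[[[45,4,-8,-8,-3.2,-3.2,-8.1],[45,5,-7,-8,-3.2,-3.2,-8.1],[45,5.5,-6,-9,-3.2,-3.2,-8.1],[45,5.5,-4,-9,-3.2,-3.2,-8.1],[45,5.5,-3,-10,-3.2,-3.2,-8.1]]]'

```text
time: 13.92
ee_pos: [0.5683, -0.0839, 0.2801]
orientation: [-2.248, -2.069, 0.008]
contact_force: [0.3, 0.6, 0.0]
width: 0.526
```

```bash
python3 - <<'E'
from top import *
s=arm.get_state(); print(s['time'],s['qpos'].round(2),s['ee_pos'],R.from_rotvec(s['orientation']).as_matrix().round(2).tolist())
w2=(np.array([.572,.05,.26]),TR)
seq([(w2,6),(top(.128),2)],45)
E
```

```text
13.925 [-0.18  0.39  0.26  1.51  0.05 -0.1 ] [ 0.56830795 -0.08385828  0.28014973] [[0.08, 0.99, -0.06], [0.99, -0.08, 0.06], [0.06, -0.07, -1.0]]
total mm 135.4 deg 48.2
[[45, 22.1, -1.0, 4.7, -0.74, -8.0, -0.08], [45, 22.5, -1.0, 1.5, -0.74, -8.0, -0.08], [45, 22.5, -0.9, -1.6, -0.74, -8.0, -0.08], [45, 22.0, -0.9, -4.8, -0.74, -8.0, -0.08], [45, 21.2, -0.8, -7.8, -0.74, -8.0, -0.08]]
[[45, 19.9, -0.6, -10.7, -0.74, -8.0, -0.08]]
total mm 70.3 deg 0.0
[[45, 15.0, 2.3, 31.7, 0.0, 0.0, 0.0], [45, 15.0, 2.3, 31.7, 0.0, 0.0, 0.0]]
```

>>> arm_command --commands '[[[45,22,-1,4,-0.7,-8,0],[45,22,-1,1,-0.7,-8,0],[45,23,-1,-2,-0.7,-8,0],[45,22,-1,-5,-0.7,-8,0],[45,21,-1,-8,-0.7,-8,0]]]'

```text
time: 14.55
ee_pos: [0.5679, 0.033, 0.2639]
orientation: [1.901, 1.792, -0.656]
contact_force: [0.4, -1.0, -0.0]
width: 0.528
```

>>> arm_command --commands '[[[45,20,-1,-10,-0.7,-8,0],[45,10,1,15,0,0,0],[45,0,0,0,0,0,0]]]'

```text
time: 14.92
ee_pos: [0.5657, 0.0588, 0.2345]
orientation: [1.781, 1.716, -0.769]
contact_force: [-0.1, -0.8, 0.6]
width: 0.523
```

```bash
python3 - <<'E'
from top import *
s=arm.get_state(); print(s['time'],s['qpos'].round(2),s['ee_pos'],R.from_rotvec(s['orientation']).as_matrix().round(3).tolist(),TR.as_matrix().round(3).tolist())
p,r=np.array(s['ee_pos']),R.from_rotvec(s['orientation']); print('tcp in door',DR.inv().apply(p-DP).round(4))
seq([(top(.12),3),(top(.028),4)],45)
E
```

```text
14.925 [ 0.5   0.63  0.23  1.67 -0.67  0.71] [0.56571421 0.05880771 0.23448268] [[0.024, 0.999, -0.031], [0.688, -0.039, -0.725], [-0.726, -0.004, -0.688]] [[0.033, 0.999, -0.033], [0.709, -0.047, -0.704], [-0.705, 0.0, -0.71]]
tcp in door [-0.0113  0.1792  0.0151]
total mm 60.6 deg 1.8
[[45, 2.6, 3.7, 19.7, 0.06, 0.57, 0.16], [45, 2.4, 3.7, 19.7, 0.06, 0.57, 0.16], [45, 2.2, 3.8, 19.7, 0.06, 0.57, 0.16]]
total mm 92.0 deg 0.0
[[45, -0.0, 0.0, 23.0, 0.0, 0.0, 0.0], [45, -0.0, 0.0, 23.0, 0.0, 0.0, 0.0], [45, -0.0, 0.0, 23.0, 0.0, 0.0, 0.0], [45, -0.0, 0.0, 23.0, 0.0, 0.0, 0.0]]
```

>>> arm_command --commands '[[[45,2.5,4,20,0,0.6,0.2],[45,2.5,4,20,0,0.6,0.2],[45,2,4,20,0,0.6,0.2],[45,0,0,15,0,0,0],[45,0,0,10,0,0,0]]]'

```text
time: 15.55
ee_pos: [0.5739, 0.0018, 0.1707]
orientation: [1.812, 1.727, -0.734]
contact_force: [0.1, -0.2, -0.2]
width: 0.527
```

```bash
python3 - <<'E'
from top import *
W=shot('wrist'); S=shot('scene'); D=shot('side')
s=arm.get_state(); print(s['time'],s['ee_pos'])
p,r=np.array(s['ee_pos']),R.from_rotvec(s['orientation']); print('tcp in door',DR.inv().apply(p-DP).round(4), 'rot err deg',np.degrees((r.inv()*TR).as_rotvec()).round(2))
seq([(top(.028),4)],45)
a=cv2.resize(W['img'][:,:,::-1],(480,300),interpolation=cv2.INTER_AREA)
for v in proj(W,[DP+DR.apply(q) for q in ([-.08,.085,0],[.08,.085,0],[-.08,.085,.018],[.08,.085,.018])]): cv2.circle(a,tuple(int(t*.75) for t in v),3,(0,0,255),1)
b=cv2.resize(S['img'][100:220,220:380,::-1],(400,300),interpolation=cv2.INTER_CUBIC)
c=cv2.resize(D['img'][90:210,260:420,::-1],(400,300),interpolation=cv2.INTER_CUBIC)
o=np.zeros((600,800,3),np.uint8);o[:300,:480]=a;o[300:,:400]=b;o[300:,400:]=c
cv2.imwrite('pics/top.png',o)
E
```

```text
15.7 [0.57409358 0.00225301 0.17072346]
tcp in door [-0.0003  0.0945  0.0099] rot err deg [ 0.31 -0.31 -0.17]
total mm 66.5 deg 0.5
[[45, 0.1, -0.0, 16.6, 0.08, -0.08, -0.04], [45, 0.2, 0.0, 16.6, 0.08, -0.08, -0.04], [45, 0.2, 0.0, 16.6, 0.08, -0.08, -0.04], [45, 0.2, 0.1, 16.6, 0.08, -0.08, -0.04]]
```

View pics/top.png

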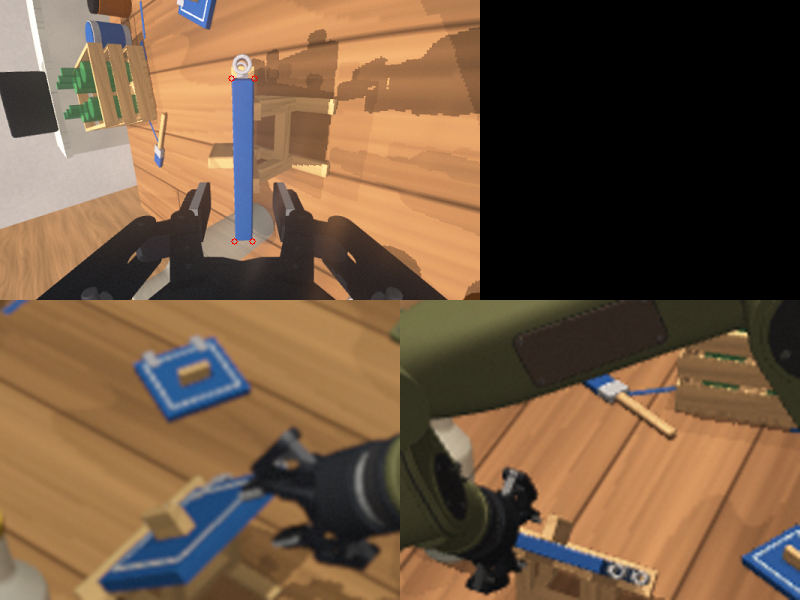

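>>> arm_command --commands '[[[45,0,0,16,0,0,0],[45,0,0,16,0,0,0],[45,0,0,10,0,0,0],[45,0,0,0,0,0,0]]]'

```text
time: 16.2
ee_pos: [0.5746, -0.0256, 0.1422]
orientation: [1.811, 1.727, -0.728]
contact_force: [0.2, -0.2, -0.3]
width: 0.529
```

>>> arm_command --commands '[[[45,0,0,8,0,0,0],[45,0,0,8,0,0,0],[45,0,0,4,0,0,0],[45,0,0,0,0,0,0]]]'

```text
time: 16.7
ee_pos: [0.5749, -0.0396, 0.1276]
orientation: [1.811, 1.727, -0.726]
contact_force: [-0.2, -0.8, 0.4]
width: 0.529
```

```bash
python3 - <<'E'
from top import *
s=arm.get_state(); print(s['time'],s['ee_pos'],s['contact_force'])
p,r=np.array(s['ee_pos']),R.from_rotvec(s['orientation']); print('tcp in door',DR.inv().apply(p-DP).round(4), 'rot err deg',np.degrees((r.inv()*TR).as_rotvec()).round(2))
E
```

```text
16.7 [ 0.57485852 -0.03956825  0.1275847 ] [-0.1916366  -0.76752388  0.43251175]
tcp in door [0.0024 0.0344 0.0092] rot err deg [ 0.65 -0.49 -0.28]
```

Centred; close with a firm grip.

>>> arm_command --commands '[[[45,0,0,4,0,0,0],[0,0,0,0,0,0,0],[0,0,0,0,0,0,0],[0,0,0,0,0,0,0],[0,0,0,0,0,0,0]]]' --force 110

```text
time: 17.32
ee_pos: [0.5747, -0.0423, 0.125]
orientation: [1.809, 1.728, -0.726]
contact_force: [-0.1, 0.6, 0.4]
width: 0.188
```

```bash
python3 - <<'E'
from top import *
s=arm.get_state(); print(s['time'],s['ee_pos'],s['contact_force'],s['width']*85.4)
p,r=np.array(s['ee_pos']),R.from_rotvec(s['orientation']); print('tcp in door',DR.inv().apply(p-DP).round(4), 'rot err deg',np.degrees((r.inv()*TR).as_rotvec()).round(2))
print('up in tool',r.inv().apply([0,0,1]).round(3),'door y in tool',r.inv().apply(DR.apply([0,1,0])).round(3))
E
```

```text
17.325 [ 0.57471492 -0.04225325  0.12503597] [-0.11255018  0.64097632  0.39317868] 16.017693924665995
tcp in door [0.0024 0.0307 0.0093] rot err deg [ 0.68 -0.47 -0.2 ]
up in tool [-0.699  0.011 -0.715] door y in tool [ 0.008  0.012 -1.   ]
```

```bash
cat > hang.py <<'E'
from top import *
H_p=np.array([.0024,.0307,.0093])   # tcp in door
PIN=np.array([.487,.345])
UP=frame([0,0,-1],[1,0,0])           # quarter open tool
# tool->door rotation as grasped
def door_now(dH=None):
    s=arm.get_state(); p,r=np.array(s['ee_pos']),R.from_rotvec(s['orientation']); return p,r
E
python3 - <<'E'
from hang import *
import pickle
s=arm.get_state(); p0=np.array(s['ee_pos']); r0=R.from_rotvec(s['orientation'])
HR=r0.inv()*DR; print('door in tool rotvec',HR.as_rotvec().round(4).tolist())
up=(p0+[0,0,.15],r0)
DU=R.from_matrix(np.array([[1,0,0],[0,0,-1],[0,1,0]],float)); # door upright, x=+X
upr=(np.array([.56,.02,.30]),DU*HR.inv())
DQ=R.from_matrix(np.array([[0,0,-1],[-1,0,0],[0,1,0]],float))
hov=(np.array([.487,.2226,.25]),DQ*HR.inv())
print((DQ*HR.inv()).as_matrix().round(3).tolist())
seq([(up,5),(upr,5),(hov,10)],0)
S,D=pickle.load(open('sd.pkl','rb'))
for n,a,b in (('toptip',(470,237.8),(289.3,291)),('topdisc',(468.8,242.2),(290,296.3)),('lowtip',(458,260.2),(291.8,316)),('lowdisc',(456.8,264.6),(291.8,321))):
    r=least_squares(lambda X:np.r_[proj(S,X)[0]-a,proj(D,X)[0]-b],[.49,.34,.1]); print(n,r.x.round(4),r.fun.round(1))
E
```

```text
door in tool rotvec [-1.2081, -1.2181, 1.194]
[[1.0, -0.004, 0.008], [-0.003, -1.0, -0.012], [0.008, 0.012, -1.0]]
total mm 150.0 deg 0.0
[[0, -21.0, 0.3, -21.5, 0.0, 0.0, 0.0], [0, -21.0, 0.3, -21.5, 0.0, 0.0, 0.0], [0, -21.0, 0.3, -21.5, 0.0, 0.0, 0.0], [0, -21.0, 0.3, -21.5, 0.0, 0.0, 0.0], [0, -21.0, 0.3, -21.5, 0.0, 0.0, 0.0]]
total mm 68.7 deg 44.9
[[0, 5.3, -3.4, -12.2, -0.18, 8.96, -0.41], [0, 7.2, -3.3, -11.2, -0.18, 8.96, -0.41], [0, 8.8, -3.2, -10.0, -0.18, 8.96, -0.41], [0, 10.3, -3.1, -8.5, -0.18, 8.96, -0.41], [0, 11.5, -3.0, -6.8, -0.18, 8.96, -0.41]]
total mm 221.1 deg 90.0
[[0, 20.2, -7.4, 5.1, -0.07, -0.11, 9.0], [0, 18.8, -10.5, 5.0, -0.07, -0.11, 9.0], [0, 16.9, -13.3, 5.0, -0.07, -0.11, 9.0], [0, 14.6, -15.8, 4.9, -0.07, -0.11, 9.0], [0, 12.0, -17.9, 4.9, -0.07, -0.11, 9.0]]
[[0, 9.1, -19.6, 4.8, -0.07, -0.11, 9.0], [0, 5.9, -20.8, 4.8, -0.07, -0.11, 9.0], [0, 2.6, -21.4, 4.8, -0.07, -0.11, 9.0], [0, -0.8, -21.6, 4.7, -0.07, -0.11, 9.0], [0, -4.2, -21.2, 4.7, -0.07, -0.11, 9.0]]
toptip [0.4865 0.3469 0.1506] [-0.2 -0.3 -0.3  0.3]
topdisc [0.4849 0.3486 0.1323] [-0.2 -0.4 -0.3  0.3]
lowtip [0.4843 0.3462 0.0473] [ 0.1  0.2  0.2 -0.1]
lowdisc [0.4841 0.3483 0.0279] [ 0.1  0.2  0.2 -0.2]
```

>>> arm_command --commands '[[[0,-10,0,-10,0,0,0],[0,-21,0,-21,0,0,0],[0,-21,0,-21,0,0,0],[0,-21,0,-21,0,0,0],[0,-21,0,-21,0,0,0]]]'

```text
time: 17.95
ee_pos: [0.5713, -0.0429, 0.2595]
orientation: [1.816, 1.732, -0.729]
contact_force: [0.8, -0.4, -2.9]
width: 0.188
```

>>> arm_command --commands '[[[0,5,-3,-14,0,9,-0.4],[0,7,-3,-13,0,9,-0.4],[0,9,-3,-12,0,9,-0.4],[0,10,-3,-10,0,9,-0.4],[0,12,-3,-7,0,9,-0.4]]]'

```text
time: 18.58
ee_pos: [0.5578, 0.0277, 0.2981]
orientation: [-2.207, -2.191, -0.044]
contact_force: [0.7, -0.3, -4.0]
width: 0.185
```

```bash
cat >> hang.py <<'E'
HR=R.from_rotvec([-1.2081,-1.2181,1.194])
DQ=R.from_matrix(np.array([[0,0,-1],[-1,0,0],[0,1,0]],float))
E
python3 - <<'E'
from hang import *
s=arm.get_state(); print(s['time'],s['ee_pos'],s['width'],s['contact_force'],s['qpos'].round(2))
seq([((np.array([.486,.222,.25]),DQ*HR.inv()),10)],0)
E
```

```text
18.575 [0.55776902 0.02772461 0.29809248] 0.1848041411078673 [ 0.70263091 -0.26059958 -3.99885584] [0.02 0.3  0.17 1.44 0.04 0.03]
total mm 212.6 deg 89.8
[[0, 19.2, -7.3, 5.6, -0.29, -0.2, 8.98], [0, 17.8, -10.2, 5.5, -0.29, -0.2, 8.98], [0, 16.0, -12.9, 5.4, -0.29, -0.2, 8.98], [0, 13.8, -15.3, 5.3, -0.29, -0.2, 8.98], [0, 11.3, -17.3, 5.2, -0.29, -0.2, 8.98]]
[[0, 8.5, -18.8, 5.0, -0.29, -0.2, 8.98], [0, 5.4, -20.0, 4.9, -0.29, -0.2, 8.98], [0, 2.3, -20.6, 4.8, -0.29, -0.2, 8.98], [0, -1.0, -20.7, 4.7, -0.29, -0.2, 8.98], [0, -4.2, -20.3, 4.6, -0.29, -0.2, 8.98]]
```

>>> arm_command --commands '[[[0,19,-7,5,-0.3,-0.2,9],[0,18,-10,5,-0.3,-0.2,9],[0,16,-13,5,-0.3,-0.2,9],[0,14,-15,5,-0.3,-0.2,9],[0,11,-17,5,-0.3,-0.2,9]]]'

```text
time: 19.2
ee_pos: [0.5217, 0.1197, 0.2795]
orientation: [-2.925, -1.135, -0.031]
contact_force: [0.2, -0.1, -3.3]
width: 0.186
```

>>> arm_command --commands '[[[0,8,-19,5,-0.3,-0.2,9],[0,5,-20,5,-0.3,-0.2,9],[0,2,-20,5,-0.3,-0.2,9],[0,-1,-20,5,-0.3,-0.2,9],[0,-4,-20,4,-0.3,-0.2,8]]]'

```text
time: 19.82
ee_pos: [0.4862, 0.2161, 0.2562]
orientation: [3.114, -0.087, 0.014]
contact_force: [-0.4, 0.0, -2.6]
width: 0.185
```

```bash
python3 - <<'E'
from hang import *
s=arm.get_state(); print(s['time'],s['ee_pos'],s['width'],s['contact_force'],s['qpos'].round(2))
seq([((np.array([.486,.222,.165]),DQ*HR.inv()),4)],0)
E
```

```text
19.825 [0.48621482 0.2161     0.25618747] 0.18547478048397006 [-0.42832242  0.03979836 -2.6275306 ] [ 0.44  0.26  0.01  1.32 -0.03  2.06]
total mm 91.4 deg 3.1
[[0, -0.4, -2.1, 22.7, 0.21, -0.01, -0.75], [0, -0.3, -2.0, 22.8, 0.21, -0.01, -0.75], [0, -0.3, -1.9, 22.8, 0.21, -0.01, -0.75], [0, -0.3, -1.8, 22.8, 0.21, -0.01, -0.75]]
```

>>> arm_command --commands '[[[0,0,-2,24,0.2,0,-0.8],[0,0,-2,24,0.2,0,-0.8],[0,0,-2,24,0.2,0,-0.8],[0,0,-2,24,0.2,0,-0.7],[0,0,0,0,0,0,0]]]'

```text
time: 20.45
ee_pos: [0.4849, 0.2213, 0.1597]
orientation: [3.124, 0.002, 0.013]
contact_force: [0.7, -0.9, -2.5]
width: 0.182
```

```bash
python3 - <<'E'
from hang import *
import pickle
W=shot('wrist'); S=shot('scene'); D=shot('side')
s=arm.get_state(); p,r=np.array(s['ee_pos']),R.from_rotvec(s['orientation'])
print(s['time'],p,s['width']); pickle.dump((W,S,D,p,s['orientation']),open('hov.pkl','wb'))
dr=r*HR; dp=p-dr.apply(H_p); print('door',dp.round(4),dr.as_matrix().round(3).tolist())
k=lambda y:dp+dr.apply([-.092,y,.009])
print('knuckles low/top mouth',k(-.06).round(4),k(.04).round(4))
def put(im,p_,off,sc):
    ang=np.linspace(0,6.3,25)
    for y in (.06,.04,-.06,-.04):
        c=np.array([k(y)+dr.apply([.009*np.cos(a),0,.009*np.sin(a)]) for a in ang]); cv2.polylines(im,[((proj(p_,c)-off+.5)*sc).astype(np.int32)],True,(0,0,255),1)
    for z in (.137,.155,.037,.055):
        c=((proj(p_,[.486,.346,z])[0]-off+.5)*sc).astype(int); cv2.drawMarker(im,tuple(int(v) for v in c),(0,255,0),cv2.MARKER_CROSS,9,1)
    return im
def crop(p_,x,y,w,h,W_,H_): return put(cv2.resize(p_['img'][y:y+h,x:x+w,::-1],(W_,H_),interpolation=cv2.INTER_CUBIC),p_,[x,y],W_/w)
cv2.imwrite('pics/hov.png',np.hstack([crop(W,220,0,200,300,400,600),np.vstack([crop(S,400,190,100,75,400,300),crop(D,250,260,100,75,400,300)])]))
print([(q['score'],q['centre']) for q in arm.silhouettes(W,'cabinet')])
print(proj(W,[k(.06),k(.04),np.array([.486,.346,.155])]).round(1).tolist())
E
```

```text
20.6 [0.48753596 0.22265477 0.1623929 ] 0.18626712160021675
door [0.497  0.225  0.1317] [[0.005, -0.006, -1.0], [-1.0, 0.002, -0.005], [0.002, 1.0, -0.006]]
knuckles low/top mouth [0.4879 0.3169 0.0715] [0.4874 0.3171 0.1715]
[(0.97, [449.4, 22.6]), (0.59, [319.2, 207.4])]
[[327.9, 67.7], [327.0, 72.2], [324.0, 18.7]]
```

View pics/hov.png

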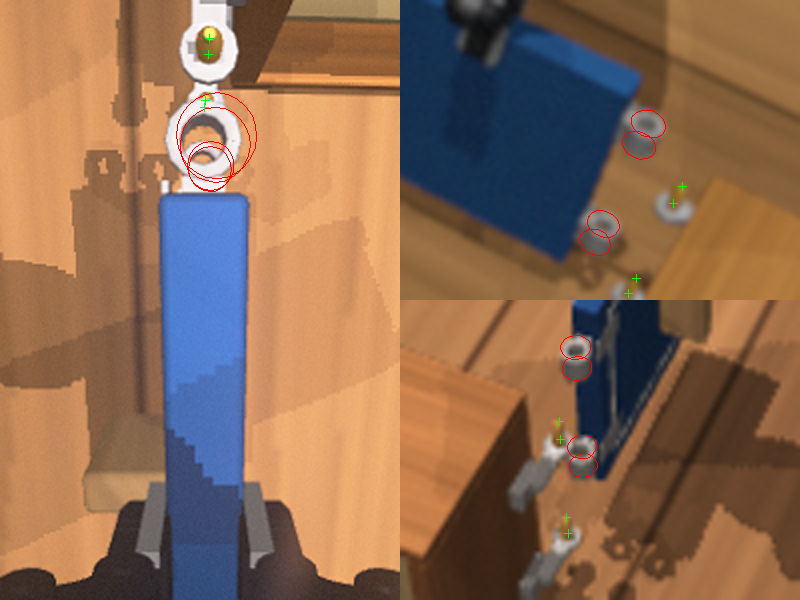

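```bash
python3 - <<'E'
from hang import *
import pickle
W,S,D,p,o=pickle.load(open('hov.pkl','rb')); r=R.from_rotvec(o)
s=arm.get_state(); print(s['time'],np.array(s['ee_pos']).round(4),s['orientation'].round(4),W['cx'],W['cy'])
print('tool z/x',r.as_matrix().round(4).tolist())
for pr in (16.,17.5):
    pin=onz(W,[[324.5,pr]],.155)[0]
    for zk,uv in ((.1915,(321.9,69.5)),):
        kn=onz(W,[uv],zk)[0]; print('pin',pin.round(4),'kn top',kn.round(4),'shift world',((pin-kn)*1e3).round(1),'in tool',(r.inv().apply([*(pin-kn)[:2],0])*1e3).round(1),'kn in tool',r.inv().apply(kn-p).round(4))
# disc: upper pin bracket disc centre, foot z=.137
print(onz(W,[[220+209/2,50/2]],.137).round(4))
# edges of door's blue in the wrist view: mid column by row
b=(W['img'][:,:,2].astype(int)-W['img'][:,:,0]>50)
for row in (105,130,160,190,220):
    xs=np.where(b[row,280:370])[0]+280; print(row,xs.min(),xs.max(),(xs.min()+xs.max())/2)
E
```

```text
20.65 [0.4878 0.2228 0.1626] [3.128e+00 1.600e-03 2.270e-02] 321.9911738994742 199.9995335634565
tool z/x [[0.9999, 0.0008, 0.0139], [0.001, -0.9999, -0.0139], [0.0139, 0.0139, -0.9998]]
pin [0.4863 0.3473 0.155 ] kn top [0.4845 0.3164 0.1915] shift world [  1.7  30.9 -36.5] in tool [  1.8 -30.9  -0.4] kn in tool [-0.0025 -0.0933 -0.0304]
pin [0.4863 0.3466 0.155 ] kn top [0.4845 0.3164 0.1915] shift world [  1.7  30.2 -36.5] in tool [  1.8 -30.2  -0.4] kn in tool [-0.0025 -0.0933 -0.0304]
[[0.4866 0.347  0.137 ]]
105 300 343 321.5
130 301 343 322.0
160 301 342 321.5
190 302 341 321.5
220 305 341 323.0
```

>>> arm_command --commands '[[[0,1,-10,0,0,-0.6,0],[0,0.8,-10,0,0,0,0],[0,0,-8,0,0,0,0],[0,0,0,0,0,0,0]]]'

```text
time: 21.15
ee_pos: [0.4915, 0.254, 0.1646]
orientation: [3.13, 0.002, 0.012]
contact_force: [0.0, -0.4, -2.0]
width: 0.185
```

```bash
cat > chk.py <<'E'
from hang import *
from scipy.ndimage import label
W=shot('wrist'); s=arm.get_state(); r=R.from_rotvec(s['orientation']); p=np.array(s['ee_pos'])
print(s['time'],p.round(4),'tool z',r.as_matrix()[:,2].round(4),'F',s['contact_force'].round(1))
im=W['img'].astype(int)[0:130,250:400]; hsv=cv2.cvtColor(W['img'],cv2.COLOR_RGB2HSV)[0:130,250:400].astype(int)
white=(hsv[...,1]<40)&(hsv[...,2]>90)
l,n=label(white); sz=np.bincount(l.ravel())[1:]
for i in np.argsort(-sz)[:3]:
    ys,xs=np.where(l==i+1); print('white',sz[i],'cols',xs.min()+250,xs.max()+250,'rows',ys.min(),ys.max())
yel=(hsv[...,0]>18)&(hsv[...,0]<34)&(hsv[...,1]>130)&(hsv[...,2]>110)
l,n=label(yel); sz=np.bincount(l.ravel())[1:]
for i in np.argsort(-sz)[:3]:
    ys,xs=np.where(l==i+1); print('yellow',sz[i],'cols',xs.min()+250,xs.max()+250,'rows',ys.min(),ys.max())
np.save('W.npy',W['img'])
for row in range(40,104,3): print(row,''.join('W' if white[row,c-250] else 'Y' if yel[row,c-250] else 'b' if im[row,c-250,2]-im[row,c-250,0]>50 else '.' for c in range(295,350)))
E
python3 chk.py; python3 - <<'E'
import pickle,numpy as np,cv2
W=pickle.load(open('hov.pkl','rb'))[0]['img']; print('prev tip colour',W[16,322:328].tolist(),W[18,324].tolist())
h=cv2.cvtColor(W,cv2.COLOR_RGB2HSV); print(h[16,322:328].tolist(), 'ring',h[80,306:310].tolist(),'wood',h[60,390].tolist())
E
```

```text
21.2 [0.4915 0.2538 0.1646] tool z [ 0.0074 -0.0113 -0.9999] F [-0.9  0.1 -3.7]
white 2374 cols 301 340 rows 10 97
white 2 cols 299 299 rows 107 108
white 1 cols 341 341 rows 97 97
40 ...........WWWWWWWWWWWWWWWWWWWWWWWWWWW.................
43 ...........WWWWWWWWWWWWWWWWWWWWWWWWWWW.................
46 ...........WWWWWWWWWWWWWWWWWWWWWWWWWWW.................
49 ...........WWWWWWWWWWWWWWWWWWWWWWWWWWW.................
52 ...........WWWWWWWWWWWWWWWWWWWWWWWWWWW.................
55 ...........WWWWWWWWWWWWWWWWWWWWWWWWWWWWW...............
58 ...........WWWWWWWWWWWWWWWWWWWWWWWWWWWWWWWW............
61 .........WWWWWWWWWWWWWWWWWWWWWWWWWWWWWWWWWWW...........
64 .........WWWWWWWWWWWWWWWWWWWWWWWW.WWWWWWWWWWW..........
67 ........WWWWWWWWWWWWWWWWWWWWWWWWW...WWWWWWWWWW.........
70 .......WWWWWWWWWWWWWWWWWWWWWWWWWW....WWWWWWWWW.........
73 .........WWWWWWWWWWWWWWWWWWWWWWWWW...WWWWWWWW..........
76 .......WWWWWWWWWW......WWWWWWWWWWWWWWWWWWWWWW..........
79 ......WWWWWWWWWWWWWW....WWWWWWWWWWWWWWWWWWW............
82 ......WWWWWWWWWWWWWWWWWWWWWWWWWWWWWWWWWWW..............
85 ......WWWWWWW..WWWWWWWWWWWWWWWWWWWWWWW.................
88 .......WWWWWWWWWWWWWWWWWWWWWWWWWWWWWW..................
91 ......WWWWWWWWWWWWWWWWWWWWWWWWWWWWWWW..................
94 ......WWWWWWWWWWWWWWWWWWWWWWWWWWWWWWW..................
97 ......WWbbbbbbbbbbbbbbbbbbbbbbbbbbbbbbbbbbbbb.W........
100 .....bbbbbbbbbbbbbbbbbbbbbbbbbbbbbbbbbbbbbbbbbbbb......
103 .....bbbbbbbbbbbbbbbbbbbbbbbbbbbbbbbbbbbbbbbbbbbb......
prev tip colour [[249, 223, 97], [255, 246, 117], [254, 243, 115], [254, 244, 117], [255, 248, 121], [247, 219, 99]] [255, 246, 116]
[[25, 156, 249], [28, 138, 255], [28, 140, 254], [28, 138, 254], [28, 134, 255], [24, 153, 247]] ring [[176, 19, 206], [176, 9, 232], [0, 9, 233], [177, 11, 236]] wood [15, 140, 234]
```

```bash
python3 - <<'E'
from hang import *
W=shot('wrist'); s=arm.get_state(); r=R.from_rotvec(s['orientation']); p=np.array(s['ee_pos'])
print(s['time'],p.round(4),r.as_matrix()[:,2].round(4))
dy=(.1645-.1626); zk=.1915+dy
kn=onz(W,[[321.9,69.5]],zk)[0]; d=np.array([.4863,.347])-kn[:2]; print('kn',kn.round(4),'shift',(d*1e3).round(1),'pin tip px',proj(W,[.4863,.347,.155]).round(1),'foot',proj(W,[.4863,.347,.137]).round(1))
h=cv2.cvtColor(W['img'],cv2.COLOR_RGB2HSV).astype(int)
for row in range(48,100,2):
    print(row,' '.join(('%2d'%(v//10)+('y' if 18<=hh<=34 and sa>90 else 'o' if 8<=hh<18 and sa>70 else 'b' if sa>90 else '_')) for hh,sa,v in h[row,300:346:2]))
E
```

```text
21.25 [0.4913 0.2535 0.1645] [ 0.0071 -0.0114 -0.9999]
kn [0.4912 0.3491 0.1934] shift [-4.9 -2.1] pin tip px [[313.   80.7]] foot [[313.6  82.8]]
48 15o 16o 17o 18_ 18_ 18_ 18_ 18_ 18_ 18_ 18_ 17_ 17_ 17_ 18_ 18_ 14_ 10o 11o 15o  9o 10o 10o
50 16o 16o 16o 18_ 18_ 18_ 17_ 17_ 18_ 23_ 24_ 24_ 24_ 19_ 18_ 17_ 14_  9o 10o 15o 13o 13o 13o
52 16o 16o 17o 18_ 18_ 17_ 23_ 24_ 24_ 24_ 24_ 24_ 24_ 24_ 24_ 24_ 15_  9o  9o  9o  9o  9o  9o
54 16o 16o 17o 18_ 16_ 22_ 24_ 24_ 24_ 24_ 24_ 24_ 24_ 24_ 24_ 24_ 24_ 12_  9o 10o  9o  9o  9o
56 16o 16o 17o 17_ 22_ 24_ 24_ 24_ 24_ 24_ 21_ 20_ 23_ 24_ 24_ 24_ 24_ 24_ 12_  9o 10o 10o  9o
58 16o 16o 16o 22_ 24_ 24_ 24_ 24_ 15_ 10_  9_  9_ 10_ 14_ 22_ 24_ 24_ 24_ 24_ 12_  9o  9o 10o
60 16o 16o 16_ 23_ 24_ 25_ 24_ 13_ 10_ 10_  9_  9_ 10_  9_ 10_ 23_ 24_ 24_ 24_ 18_  9o 10o 10o
62 16o 16o 18_ 23_ 24_ 24_ 13_ 11_ 10_  9_ 17_ 14_  9_  9_  9_ 11_ 22_ 24_ 24_ 23_  9o 10o 10o
64 16o 15o 23_ 24_ 25_ 23_ 11_ 10_ 23_ 25_ 25_ 18_ 14_ 13_ 10_  9_ 18_ 24_ 24_ 25_ 10o 10o 10o
66 15o 15o 23_ 24_ 25_ 19_ 11_ 22_ 24_ 23_ 23_ 17_ 14_ 14_ 12_  9_ 13_ 23_ 24_ 25_ 14_ 10o 10o
68 
[... 816 characters left out ...]
24_ 24_ 23_ 17o 21o 23o 23o 20o 20o
86 14o 18_ 19_ 18_ 15_ 11o 21_ 23_ 23_ 23_ 23_ 24_ 24_ 24_ 24_ 22_ 18o 22o 21o 23o 22o 21o 20o
88 15o 16_ 18_ 18_ 18_ 18_ 22_ 20_ 20_ 20_ 22_ 23_ 21_ 19_ 21_ 23_ 23_ 21o 21o 23o 23o 21o 20o
90 18o 23_ 19_ 18_ 18_ 20_ 24_ 24_ 25_ 24_ 23_ 23_ 23_ 24_ 25_ 25_ 23_ 21o 21o 23o 21o 20o 20o
92 18o 24_ 16_ 17_ 18_ 20_ 24_ 24_ 24_ 24_ 24_ 24_ 24_ 24_ 24_ 25_ 23_ 22o 21o 21o 21o 20o 20o
94 19_ 25_ 16_ 13_ 18_ 20_ 25_ 25_ 25_ 25_ 25_ 25_ 24_ 24_ 25_ 25_ 23_ 22o 21o 21o 20o 20o 22o
96 16o 16_ 10_ 10_ 10_ 12_ 12_ 12_ 12_ 12_ 13_ 12_ 18_ 17_ 18_ 18_ 15_ 14_ 14o 13_ 16o 21o 22o
98 12_ 16b 18b 18b 18b 18b 17b 18b 18b 18b 17b 18b 18b 17b 18b 18b 18b 18b 18b 18b 18b 17b 22o
```

>>> arm_command --commands '[[[0,-4.9,2.1,0,0,-0.4,0]]]'

```text
time: 21.38
ee_pos: [0.4863, 0.2513, 0.1645]
orientation: [3.13, 0.001, -0.0]
contact_force: [-0.3, 0.1, -3.4]
width: 0.186
```

```bash
cat > chk2.py <<'E'
from hang import *
import sys
zk=float(sys.argv[1]) if len(sys.argv)>1 else None
W=shot('wrist'); W=shot('wrist'); s=arm.get_state(); r=R.from_rotvec(s['orientation']); p=np.array(s['ee_pos'])
print(s['time'],p.round(4),r.as_matrix()[:,2].round(4),'F',s['contact_force'].round(1),'w',round(s['width'],3))
zk=p[2]+.0290
kn=onz(W,[[321.9,69.5]],zk)[0]; print('kn',kn.round(4),'shift',((np.array([.4863,.347])-kn[:2])*1e3).round(1),'pin tip px',proj(W,[.4863,.347,.155]).round(1),'if centred',proj(W,[kn[0],kn[1],.155]).round(1))
h=cv2.cvtColor(W['img'],cv2.COLOR_RGB2HSV).astype(int)
for row in range(48,100,2):
    print(row,' '.join(('%2d'%(v//10)+('y' if 18<=hh<=34 and sa>90 else 'o' if 8<=hh<18 and sa>70 else 'b' if sa>90 else '_')) for hh,sa,v in h[row,298:348:2]))
E
python3 chk2.py
```

```text
21.475 [0.4856 0.2508 0.1644] [-0.001  -0.0119 -0.9999] F [ 0.   0.4 -3.9] w 0.186
kn [0.4853 0.346  0.1934] shift [1. 1.] pin tip px [[323.5  75.1]] if centred [[321.9  76.9]]
48 15o 15o 15o 15o 15o 16o 16o 17o 16o 21_ 18_ 18_ 17_ 18_ 17_ 18_ 18_ 15_ 15_ 14_ 15_ 15_ 13_  9o  9o
50 15o 15o 15o 15o 15o 15o 16o 16o 16o 19_ 23_ 24_ 24_ 24_ 19_ 18_ 18_ 12_  9_  9_  9_  9_  9o  9o  9o
52 15o 15o 15o 15o 15o 16o 15o 23_ 24_ 24_ 24_ 24_ 24_ 24_ 24_ 24_ 24_ 14_  8_  9_  9_  9_  9o 10o  9o
54 15o 15o 15o 15o 15o 14o 22_ 24_ 24_ 24_ 24_ 24_ 24_ 24_ 24_ 24_ 24_ 23_ 14_  9_  9o  9o  9o 10o  9o
56 15o 15o 15o 15o 14o 22_ 24_ 24_ 24_ 24_ 24_ 21_ 20_ 23_ 24_ 24_ 24_ 24_ 23_ 11_  9o  9o 10o  9o  9o
58 15o 15o 15o 15o 22_ 24_ 24_ 24_ 24_ 15_ 10_  9_  9_ 10_ 14_ 22_ 24_ 24_ 24_ 23_ 12_  9o  9o  9o  9o
60 15o 15o 15o 15_ 23_ 24_ 24_ 24_ 13_  9_  9_  9_  9_ 10_  9_ 10_ 23_ 24_ 24_ 24_ 18_ 10o 10o  9o 10o
62 15o 15o 15o 18_ 23_ 24_ 24_ 13_ 10_  9_  8_ 16_ 17_  8_  9_  9_ 11_ 22_ 24_ 24_ 23_  9o  9o  9o 10o
64 15o 16o 14o 23_ 24_ 25_ 23_ 11_ 11_ 23_ 25_ 24_ 23_ 23_ 19_  9_  9_ 18_ 24_ 24_ 25_ 10o  9o  9o 
[... 1054 characters left out ...]
5o 16o 13o 20_ 23_ 23_ 23_ 23_ 24_ 24_ 24_ 24_ 22_ 22_ 20_ 21o 21o 21o 21o 21o 21o
88 23o 22o 15o 15o 15o 16o 17o 22_ 22_ 20_ 20_ 22_ 23_ 21_ 19_ 23_ 22_ 21_ 21o 22o 21o 21o 21o 21o 21o
90 19o 20o 23_ 17_ 16o 16o 18o 24_ 24_ 24_ 24_ 23_ 23_ 23_ 24_ 24_ 24_ 23_ 22o 21o 21o 21o 21o 21o 21o
92 16o 18_ 24_ 16_ 15o 16o 18o 24_ 24_ 24_ 24_ 24_ 24_ 24_ 24_ 24_ 24_ 23_ 22o 22o 22o 22o 21o 21o 22o
94 16o 18_ 24_ 16_ 18o 22o 22_ 24_ 24_ 24_ 24_ 25_ 25_ 24_ 25_ 25_ 25_ 23_ 22o 22o 22o 21o 21o 21o 22o
96 15o 19_ 24_ 13_ 11_ 15_ 17_ 16_ 15_ 15_ 15_ 15_ 15_ 15_ 15_ 15_ 16_ 14_ 14_ 14_ 14_ 17o 22o 21o 23o
98 16o 11_ 16b 17b 17b 17b 18b 18b 17b 18b 17b 18b 18b 18b 17b 18b 18b 17b 18b 18b 17b 17b 17b 20o 21o
```

>>> arm_command --commands '[[[0,1,-1.1,8,0,0,0],[0,0,-0.1,8,0,0,0]]]'

```text
time: 21.72
ee_pos: [0.4872, 0.2518, 0.1481]
orientation: [3.13, -0.001, 0.0]
contact_force: [-0.4, -0.7, -3.3]
width: 0.187
```

```bash
python3 chk2.py | sed -n '1,2p;10,20p'
```

```text
21.825 [0.4863 0.2514 0.1473] [-0.0018 -0.0124 -0.9999] F [-0.1  0.2 -3.4] w 0.184
kn [0.4865 0.3466 0.1763] shift [-0.2  0.4] pin tip px [[321.4  73.3]] if centred [[321.9  74. ]]
62 15o 15o 15o 18_ 23_ 24_ 24_ 13_ 11_  9_  9_ 12_ 19_  8_  9_  9_ 11_ 22_ 24_ 24_ 23_  9o 10o 10o  9o
64 15o 15o 14o 22_ 24_ 24_ 23_ 11_ 10_ 13_ 15_ 23_ 25_ 24_ 23_  9_ 10_ 18_ 24_ 24_ 24_ 10o  9o 10o  9o
66 15o 15o 15o 23_ 24_ 25_ 21_ 11_ 13_ 14_ 15_ 14_ 14_ 22_ 24_ 20_  9_ 13_ 23_ 24_ 25_ 14_  9o 10o 10o
68 15o 15o 15_ 23_ 24_ 25_ 13_ 13_ 15_ 15_ 14o 15o 15o 14o 23_ 24_ 20_  9_ 23_ 24_ 25_ 17_  9o 10o  9o
70 16o 15o 16_ 23_ 24_ 25_ 12_ 13_ 15_ 14o 15y 18o 19o 15o 14o 25_ 24_  8_ 23_ 24_ 24_ 19_  9o  9o 10o
72 15o 15o 15o 23_ 24_ 25_ 18_ 15_ 14_ 14o 16o 23y 23y 20o 14o 23_ 25_ 12_ 24_ 24_ 24_ 15_  9o  9o  9o
74 23o 23o 22o 22_ 24_ 24_ 23_ 13_ 14_ 14o 16o 23y 23y 19o 13o 17o 25_ 18_ 24_ 24_ 24_ 10o 10o 10o 11o
76 21o 14o 18o 17_ 23_ 24_ 24_ 15_ 14_ 13o 13o 15y 17o 12o 12o 20_ 22_ 23_ 24_ 24_ 23_ 23o 24o 24o 23o
78 15o 15o 15o 14_ 24_ 24_ 24_ 23_ 14_ 11o 13o 13o 12o 12o 12o 18_ 22_ 24_ 24_ 24_ 18_ 22o 21o 22o 23o
80 15o 15o 15o 14o 20_ 23_ 24_ 24_ 23_ 15_ 12o 12o 12o 12o 15_ 23_ 24_ 24_ 24_ 23_ 18o 22o 21o 21o 22o
82 15o 18o 22o 21o 13o 20_ 24_ 24_ 24_ 24_ 24_ 21_ 21_ 23_ 24_ 24_ 24_ 24_ 23_ 17o 22o 22o 21o 21o 21o
```

>>> arm_command --commands '[[[0,0,-0.3,5,0,0,0],[0,0,-0.1,4,0,0,0]]]'

```text
time: 22.08
ee_pos: [0.4865, 0.2517, 0.1378]
orientation: [3.129, -0.001, -0.002]
contact_force: [0.1, -0.5, -3.0]
width: 0.186
```

>>> arm_command --commands '[[[0,0,0,4,0,0,0]]]'

```text
time: 22.2
ee_pos: [0.4867, 0.2516, 0.1336]
orientation: [3.129, -0.001, -0.002]
contact_force: [1.5, -0.7, -1.8]
width: 0.183
```

```bash
python3 chk2.py | sed -n '1,2p;10,20p'
```

```text
22.3 [0.4864 0.2514 0.1333] [-0.0018 -0.0128 -0.9999] F [ 0.3 -1.  -2.8] w 0.185
kn [0.4865 0.3466 0.1623] shift [-0.2  0.4] pin tip px [[321.5  70.4]] if centred [[321.9  71.2]]
62 15o 15o 15o 17_ 23_ 24_ 24_ 16_ 10_  9_  9_ 10_ 11_  8_  9_  9_ 10_ 22_ 24_ 24_ 24_  9o  9o  9o  9o
64 15o 15o 15o 21_ 23_ 24_ 23_  9_ 10_ 13_ 15o 15o 16o 14o 14_  9_  9_ 15_ 24_ 24_ 24_ 12_  9o  9o 10o
66 15o 15o 15o 23_ 24_ 25_ 21_ 11_ 19_ 19_ 16o 14o 17o 17o 15o 18_  9_ 10_ 23_ 24_ 25_ 16_  9o  9o  9o
68 15o 15o 15_ 23_ 24_ 25_ 16_ 15_ 23_ 14o 17y 25y 25y 23y 14o 15o 15_  9_ 22_ 24_ 25_ 22_  9o  9o  9o
70 15o 15o 14_ 23_ 24_ 25_ 15_ 13_ 13o 15o 24y 25y 25y 25y 13o 13o 15_  9_ 22_ 20_ 25_ 21_  8o  9o 10o
72 22o 23o 21o 23_ 24_ 25_ 21_ 13_ 14o 14o 16o 25y 25y 22y 13o 12o 17_ 10_ 24_ 24_ 24_ 15_ 10o 10o  9o
74 22o 22o 22o 20_ 24_ 24_ 24_ 13_ 14_ 13o 13o 12o 15o 17o 12o 12o 17_ 18_ 24_ 24_ 24_ 20o 24o 24o 24o
76 21o 21o 22o 18_ 23_ 24_ 24_ 15_ 14_ 12o 14o 15o 15o 14o 12o 13_ 15_ 22_ 24_ 24_ 23_ 21o 23o 23o 23o
78 15o 15o 15o 16o 23_ 24_ 24_ 24_ 15_ 12o 13o 14o 15o 11o 12o 13_ 21_ 24_ 24_ 24_ 18_ 21o 21o 23o 23o
80 15o 15o 15o 15o 18_ 23_ 24_ 24_ 23_ 16_ 12o 11o 11o 11o 15_ 22_ 24_ 24_ 24_ 24_ 20o 21o 21o 21o 22o
82 15o 15o 15o 16o 13o 18_ 23_ 24_ 24_ 24_ 24_ 22_ 20_ 23_ 24_ 24_ 24_ 24_ 23_ 17_ 22o 21o 21o 21o 21o
```

>>> arm_command --commands '[[[0,0,0,3,0,0,0]]]'

```text
time: 22.42
ee_pos: [0.4867, 0.2515, 0.1305]
orientation: [3.129, -0.001, -0.002]
contact_force: [0.1, 0.1, -2.6]
width: 0.182
```

>>> arm_command --commands '[[[0,0,0,3,0,0,0]]]'

```text
time: 22.55
ee_pos: [0.4867, 0.2514, 0.1274]
orientation: [3.129, -0.001, -0.002]
contact_force: [-0.8, -4.0, 6.4]
width: 0.186
```

>>> arm_command --commands '[[[0,0,0,2.5,0,0,0]]]'

```text
time: 22.68
ee_pos: [0.4874, 0.2508, 0.1268]
orientation: [3.128, -0.001, 0.002]
contact_force: [-3.4, -6.7, 19.1]
width: 0.185
```

>>> arm_command --commands '[[[0,0,0,2.5,0,0,0]]]'

```text
time: 22.8
ee_pos: [0.4876, 0.2506, 0.1267]
orientation: [3.129, 0.0, 0.005]
contact_force: [-3.8, -3.7, 13.4]
width: 0.181
```

>>> arm_command --commands '[[[0,0,0,0,0,0,0],[30,0,0,0,0,0,0],[40,0,0,0,0,0,0],[40,0,0,0,0,0,0]]]'

```text
time: 23.3
ee_pos: [0.4886, 0.2517, 0.1282]
orientation: [3.132, 0.001, 0.009]
contact_force: [-0.3, 0.5, 0.6]
width: 0.47
```

>>> arm_command --commands '[[[40,0,0,-10,0,0,0],[40,0,0,-25,0,0,0],[40,0,0,-40,0,0,0],[40,0,0,-50,0,0,0],[40,0,0,-50,0,0,0]]]'

```text
time: 23.92
ee_pos: [0.4854, 0.2524, 0.3057]
orientation: [3.128, 0.001, -0.003]
contact_force: [1.2, 0.0, -0.7]
width: 0.466
```

```bash
cat > fin.py <<'E'
from hang import *
from fit import DOOR,render
from scipy.optimize import minimize
S=shot('scene');D=shot('side')
s=arm.get_state(); print(s['time'],s['ee_pos'],s['contact_force'],s['width'])
def pose(v): # vx: angle, z, tip offsets
    dr=R.from_euler('z',v[0])*DQ; return dr,np.array([.4865+v[2],.347+v[3],.097+v[1]])-dr.apply([-.092,0,.009])
ms=[]
dr,dp=pose([0,0,0,0])
for p in (S,D):
    q=arm.silhouettes(p,'door'); c=proj(p,dp)[0]; b=min(q,key=lambda d:np.hypot(*(np.array(d['centre'])-c))); print('nominal c',c.round(0),b['centre'],b['score'],b['mask'].sum()); ms.append(b['mask'].astype(float))
def cost(v):
    dr,dp=pose(v); return sum(np.abs(render(p,DOOR,lambda b:dr.apply(b)+dp)-m).sum()/m.sum() for p,m in zip((S,D),ms))
r=minimize(cost,np.zeros(4),method='Nelder-Mead',options=dict(initial_simplex=np.vstack([np.zeros(4),np.diag([.15,.015,.01,.01])]),maxfev=300))
print('angle off quarter(deg), dz mm, dx, dy:',np.degrees(r.x[0]).round(1),(r.x[1:]*1e3).round(1),r.fun,'cost0',cost(np.zeros(4)))
for l,u in (('beaker',(309,295)),('bottle_tall',(221,227)),('bottle_spray',(350,310))): print(l,[(round(d['score'],2),np.round(d['centre']).tolist()) for d in arm.silhouettes(S,l)][:2])
E
python3 fin.py
```

```text
24.025 [0.48829106 0.25395216 0.31038056] [ 0.04703548 -0.0691151   0.13897519] 0.47108213730921805
nominal c [425. 234.] [428.0, 234.3] 0.94 3547
nominal c [303. 276.] [307.7, 279.9] 0.72 1761
angle off quarter(deg), dz mm, dx, dy: 2.2 [-3.3 -0.3 -1.1] 0.11826809917027242 cost0 0.22276836508910042
beaker [(0.83, [310.0, 293.0])]
bottle_tall [(0.93, [224.0, 229.0]), (0.18, [430.0, 232.0])]
bottle_spray [(0.66, [348.0, 311.0])]
```

```bash
python3 -c "
from rig import arm
print(arm.job_done(), arm.get_state()['time'])"
```

```text
the job is handed in; nothing more can be done
the job is handed in; nothing more can be done
```

The larger blue door was leaned on the stand by its pull, released, then taken by its top edge and hung on both cabinet pins, standing about a quarter open. I handed it in at about 24 s on the robot's clock, with the arm clear above the door.

**What I did**
- **First grasp missed:** the fingers shut on air above the pull. In the pictures the fingertips sat about 30–40 mm farther back than the tool description says. I went lower and gripped the pull on the second try without moving the door.
- **Stand:** I lowered the door until its back met the rails, slid it down until it pressed on the ledge, and let go. The pictures then showed it lying on the stand, pull side out, within about 3 mm of the planned place.
- **Hanging:** I took the door by the middle of its top edge, turned it upright and a quarter open, and centred the upper knuckle on its pin using the wrist camera. It went down freely until it met firm resistance (about 19 N) within 1 mm of the expected home height. Then I let go and withdrew straight up.

**Last checks**
- **Door pose:** the fit to the scene and side pictures put the hinge axis within about 1 mm of the pins and about 2° off quarter open. It came out 3 mm below the home height, which is physically impossible; I put that down to fit and calibration error. It does speak against the door hanging up short of home.
- **Lower knuckle:** I did not see it on its pin directly; it follows from the upper knuckle seating and the door standing upright.
- **Beaker and bottles:** they were found where they stood at the start, within 2–3 pixels.
- **Final pictures:** I had used all 12 views, so the hung door was checked by numbers only.

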